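A level measure of humidity balls for the portrait box

ROBOT

A 7-joint arm with a two-finger parallel gripper is mounted at the origin on the work surface. World frame = base frame: x ahead of the robot, y to its left, z up, the work surface at z = 0. Lengths are in m, angles in rad, forces in N, time in s.
With the tool pointing down it reaches from about 0.4 to 0.85 m from the base axis. Payload 4.5 kg.
Tool frame: the origin (TCP) lies between the finger pads; the fingertips stand 19 mm ahead of it and the grasp point (between the pads) is the TCP (finger_overhang is the distance from the TCP to the fingertips, in m); z points along the fingers, y is the line along which they close (so a half turn about z gives the same grasp; the last joint's range is limited). The gripper opens to 88 mm and grips with 3 to 60 N. Pads are 18 mm wide; open, the fingers measure 123 mm over their backs; the gripper's body (75 mm by 187 mm) begins 45 mm behind the grasp point.
Start: joints at [-1.083, 0.689, -0.195, 1.565, 0.157, 0.902, -0.215], TCP at [0.274, 0.562, 0.258] pointing down, gripper open.
Joint ranges: [-3.01, 3.01], [-0.46, 2.08], [-1.47, 1.51], [0.13, 2.56], [-1, 4.14], [0.04, 2.09], [-2.66, 2.66]. Speed limits (rad/s): [2.57, 2.57, 3.14, 3.14, 3.14, 3.14, 3.14].

INTERFACE

Orientations are given as a rotation vector (axis times angle).
In Python, from station import sense, get_image, camera_info, sign_off, finger_overhang gives the robot as it stands.
- The arm moves only by the tool drive_tool, never from a script. Its argument "motion" is a list of rows, each an object of numbers: "jaw": the opening, from -1 (shut) to 1 (fully open); "tx", "ty", "tz": the shift along the tool's x, y, z in cm; "roll": the turn about the tool's z in rad. In form: [{"jaw": .., "tx": .., "ty": .., "tz": .., "roll": ..}, ...]. A call has 1 to 10 rows; each row shifts and turns the commanded pose from where the row before left it, along the tool's axes as they then stand; what a row does not reach is not made up. A row lasts 1/12 s, in which the tool goes at most 41.7 mm and 7.16 degrees, less where a joint would pass 70% of its speed; a pose out of reach is approached as far as the arm can. A call is refused whole if a number of a shift passes 4.17 or a number of a turn 0.125, either way. A call with a gripper value outside its range is refused whole. The fingers move at their own pace and stop on an object; "force" is the grip in N (left out, the last holds). Time passes only in rows, so rows that do not move let the fingers close. It gives the time, the measured TCP pose, the force, the opening and the grip force at its end, in the units of the state.
- sense(): the state, without advancing time (a new reading comes with each control period).
- get_image(name): name is "side" or "top" or "wrist"; returns the picture (384x512x3 uint8, blue, green, red); there is no depth.
- camera_info(name): a dict with "fx", "fy", "cx", "cy" (pixels), "k1" (the pictures are not rectified: a ray, as slopes to the right and down, at radius r is drawn at 1 + k1 r^2 times it, then the intrinsics apply), "view" (4x4, takes a point from world to camera coordinates); the wrist camera has in their place "tool_from_camera" (4x4, takes a point from camera to tool coordinates, whose origin is the TCP and whose axes are the flange's). Camera axes: x right, y up, looking along -z (the intrinsics and any distortion apply to the point x, -y, -z); pixel columns grow to the right and rows downward; lengths in m; the calibration is good to about 2 mm. A picture is of the moment at which its call begins: read the wrist's pose just before it. camera_info takes no time and is no camera call.
- sign_off(): hands the job in; it is judged then, once.
The state is a dict: "time": time; "joint_pos": joint angles; "qvel": joint speeds; "joint_efforts": joint torques, N m; "ee_pos": TCP position; "orientation": TCP orientation; "contact_force": force on the tool from outside, world axes, zero at the start; "ft_torque": the same for the moment, N m; "grip_width": finger opening in m; "gripper_force": force on a finger pad.
Only numpy, scipy, OpenCV 4.12 (cv2) and the standard library are available. Lean on these libraries where they do the work, as an engineer would, in place of code of your own. Each camera call takes 0.05 s, during which the arm holds its last target. There are 200 camera calls.

TASK

Take the scoop by its handle and, with its tines running between the ribs of the bin, scoop up a heaped measure of balls; then lift it until you feel its rim bear lightly on the sprung levelling blade (set at no known height) and draw the scoop back under it, so that the blade strikes the excess off into the bin and a level measure of four balls stays in the cup. Tip these four into the empty compartment of the card box, and lay the scoop back upright on its mat and let go. Do not touch the balls with the fingers, spill any, jam the blade against its stop or shift the loupe, the jar or the album.

Things in the scene. Friction and masses are not known exactly. Their poses are not given: they have to be found in the camera images.
- bin: white open bin on a dark stand, fixed, 72 mm wide, 150 mm long, up to 130 mm high, its floor falling 15 degrees to its far end. Origin on the desk under its middle; x points level from the open mouth to the low far end, z up. Eight brown balls lie heaped at the low end: three rows of two (row centres 13, 39 and 65 mm from the end wall, y -14 and 14) and two on top in the hollows
- bin_end (a point): lowest point of the bin's floor, on the centre line at the far end wall (74 mm high). Axes turned with the floor: x down the floor, y the bin's y, z square to it. Floor z = 0, x from -150 (mouth) to 0. Side walls at y = +-33 inside, 76 mm high for x > -94, 30 mm before. Four ribs 4 mm wide, 10.5 mm high run along the whole floor at y = -21, -7, 7, 21; balls lie on them, centres at z = 22
- bin_mouth (a point): the upper end of the bin's floor, at its mouth on the centre line, 150 mm up the slope from the end wall; no wall stands there
- blade_low (a point): point on the bin: where the middle of the levelling blade's lower edge would be at its lowest setting, 82 mm up the slope from the end wall, 54 mm off the floor. The blade, a steel strip across the bin, is clamped 0 to 12 mm above this (square to the floor), unreported: feel for it. 16 mm wide, leans 35 degrees back to the mouth as it rises. Sprung: lifts at 2.4 N, hard stop after 5 mm at 5.4 N
- scoop: aluminium scoop with a blue handle, 0.11 to 0.18 kg, on the dark mat. Origin under the middle of the cup, x to its nose, y sideways, z up. Cup 60 mm long, 60 wide, 31 high to the straight rim of sides and back; inside 54 x 55: four balls, two by two, fill it below the rim. Bottom: three tines along x, 4 mm wide, 3 thick, at y = -14, 0, 14, fitting between the bin's ribs with 3 mm to spare each side
- scoop_nose (a point): middle tine tip at the scoop's open nose, on its underside, 30 mm ahead of the scoop's origin. The tine tips turn up to 8 mm above the underside and are the only lip there: balls roll out once the nose points about 50 to 55 degrees down. The back wall's bottom is 13 mm up, clear of the ribs
- scoop_mid (a point): the centre of the scoop's cup: 16 mm above its underside, 15 mm below its rim; axes as the scoop's
- scoop_grip (a point): a point in the scoop's blue handle, to be gripped across its flat sides, 16 mm apart along the scoop's y. In the scoop's axes it lies 64.9 mm behind and 41.5 mm above the scoop's origin. The handle is 16 mm wide, 18 mm deep, 100 mm long, starts at the back wall and rises backwards at 30 degrees
- mat: dark rubber mat on the desk, fixed, 230 x 110 x 3 mm, the scoop's place. Origin at its middle on the desk, x along its length
- cardbox: open brown cardboard box, fixed, 210 x 136 x 55 mm, its far half full of old portrait cards standing on edge up to 70 mm above the desk. Origin under its middle; x points from its empty compartment to the cards, z up
- cell (a point): the middle of the floor of the box's empty compartment, at the end nearer the robot: 101 mm (along the box's x) by 128 mm inside, its floor 4 mm above the desk, its walls 4 mm thick and 55 mm above the desk
- ball1_center (a point): a glazed terracotta-brown ceramic humidity ball, 26 mm across, 15 g; this point is its centre. At the start it is one of the six in the bottom layer.
- ball2_center (a point): a glazed terracotta-brown ceramic humidity ball, 26 mm across, 15 g; this point is its centre. At the start it is one of the six in the bottom layer.
- ball3_center (a point): a glazed terracotta-brown ceramic humidity ball, 26 mm across, 15 g; this point is its centre. At the start it is one of the six in the bottom layer.
- ball4_center (a point): a glazed terracotta-brown ceramic humidity ball, 26 mm across, 15 g; this point is its centre. At the start it is one of the six in the bottom layer.
- ball5_center (a point): a glazed terracotta-brown ceramic humidity ball, 26 mm across, 15 g; this point is its centre. At the start it is one of the six in the bottom layer.
- ball6_center (a point): a glazed terracotta-brown ceramic humidity ball, 26 mm across, 15 g; this point is its centre. At the start it is one of the six in the bottom layer.
- ball7_center (a point): a glazed terracotta-brown ceramic humidity ball, 26 mm across, 15 g; this point is its centre. At the start it is one of the two on top.
- ball8_center (a point): a glazed terracotta-brown ceramic humidity ball, 26 mm across, 15 g; this point is its centre. At the start it is one of the two on top.
- loupe: black and steel magnifying loupe standing on the desk, 40 mm across, 38 mm high; bystander
- jar: amber glass jar with a white lid, 52 mm across, 75 mm high; bystander
- album: small closed photograph album, 140 x 100 x 24 mm, lying on the desk; bystander

How it is judged:
On the way, in this order (a step that is already met when the one before it is completed fails the run):
1. the scoop is lifted clear of the bin's ribs with a heaped measure: at least one ball lies on top of the others, its middle near or above the rim (z of scoop_mid in the frame of bin_end above 0.028 m and x of scoop_mid in the frame of bin_end above -0.12 m and y of scoop_mid in the frame of bin_end between -0.02 and 0.02 m and ((horizontal distance between ball1_center and scoop_mid below 0.03 m and distance between ball1_center and scoop_mid below 0.045 m and z of ball1_center in the frame of scoop_mid above 0.01 m) or (horizontal distance between ball2_center and scoop_mid below 0.03 m and distance between ball2_center and scoop_mid below 0.045 m and z of ball2_center in the frame of scoop_mid above 0.01 m) or (horizontal distance between ball3_center and scoop_mid below 0.03 m and distance between ball3_center and scoop_mid below 0.045 m and z of ball3_center in the frame of scoop_mid above 0.01 m) or (horizontal distance between ball4_center and scoop_mid below 0.03 m and distance between ball4_center and scoop_mid below 0.045 m and z of ball4_center in the frame of scoop_mid above 0.01 m) or (horizontal distance between ball5_center and scoop_mid below 0.03 m and distance between ball5_center and scoop_mid below 0.045 m and z of ball5_center in the frame of scoop_mid above 0.01 m) or (horizontal distance between ball6_center and scoop_mid below 0.03 m and distance between ball6_center and scoop_mid below 0.045 m and z of ball6_center in the frame of scoop_mid above 0.01 m) or (horizontal distance between ball7_center and scoop_mid below 0.03 m and distance between ball7_center and scoop_mid below 0.045 m and z of ball7_center in the frame of scoop_mid above 0.01 m) or (horizontal distance between ball8_center and scoop_mid below 0.03 m and distance between ball8_center and scoop_mid below 0.045 m and z of ball8_center in the frame of scoop_mid above 0.01 m))), for 0.2 s.
2. the excess is struck off on the blade: a ball is pushed by the blade while the scoop's rim bears on it (contact force between scoop and blade above 0.3 N and contact force between any of ball1, ball2, ball3, ball4, ball5, ball6, ball7, ball8 and blade above 0.02 N).
3. a level measure is left: balls in the scoop, none standing more than about 8 mm above the rim, the scoop clear of the blade (not ((horizontal distance between ball1_center and scoop_mid below 0.03 m and distance between ball1_center and scoop_mid below 0.045 m and z of ball1_center in the frame of scoop_mid above 0.01 m) or (horizontal distance between ball2_center and scoop_mid below 0.03 m and distance between ball2_center and scoop_mid below 0.045 m and z of ball2_center in the frame of scoop_mid above 0.01 m) or (horizontal distance between ball3_center and scoop_mid below 0.03 m and distance between ball3_center and scoop_mid below 0.045 m and z of ball3_center in the frame of scoop_mid above 0.01 m) or (horizontal distance between ball4_center and scoop_mid below 0.03 m and distance between ball4_center and scoop_mid below 0.045 m and z of ball4_center in the frame of scoop_mid above 0.01 m) or (horizontal distance between ball5_center and scoop_mid below 0.03 m and distance between ball5_center and scoop_mid below 0.045 m and z of ball5_center in the frame of scoop_mid above 0.01 m) or (horizontal distance between ball6_center and scoop_mid below 0.03 m and distance between ball6_center and scoop_mid below 0.045 m and z of ball6_center in the frame of scoop_mid above 0.01 m) or (horizontal distance between ball7_center and scoop_mid below 0.03 m and distance between ball7_center and scoop_mid below 0.045 m and z of ball7_center in the frame of scoop_mid above 0.01 m) or (horizontal distance between ball8_center and scoop_mid below 0.03 m and distance between ball8_center and scoop_mid below 0.045 m and z of ball8_center in the frame of scoop_mid above 0.01 m)) and distance between any of ball1_center, ball2_center, ball3_center, ball4_center, ball5_center, ball6_center, ball7_center, ball8_center and scoop_mid below 0.027 m and contact force between scoop and blade below 0.01 N), for 0.3 s.
At the end, for the whole second after the job is handed in: exactly four balls lie in the box's empty compartment and the other four in the bin; the scoop rests upright (within 7 degrees) on the mat, the middle of its cup within 90 mm along and 45 mm across of the mat's middle, released and still (((x of ball1_center in the frame of cell between -0.052 and 0.052 m and y of ball1_center in the frame of cell between -0.063 and 0.063 m and z of ball1_center in the frame of cell below 0.045 m) or (x of ball1_center in the frame of bin_end between -0.15 and 0.004 m and y of ball1_center in the frame of bin_end between -0.034 and 0.034 m and z of ball1_center in the frame of bin_end between 0.008 and 0.07 m)) and ((x of ball2_center in the frame of cell between -0.052 and 0.052 m and y of ball2_center in the frame of cell between -0.063 and 0.063 m and z of ball2_center in the frame of cell below 0.045 m) or (x of ball2_center in the frame of bin_end between -0.15 and 0.004 m and y of ball2_center in the frame of bin_end between -0.034 and 0.034 m and z of ball2_center in the frame of bin_end between 0.008 and 0.07 m)) and ((x of ball3_center in the frame of cell between -0.052 and 0.052 m and y of ball3_center in the frame of cell between -0.063 and 0.063 m and z of ball3_center in the frame of cell below 0.045 m) or (x of ball3_center in the frame of bin_end between -0.15 and 0.004 m and y of ball3_center in the frame of bin_end between -0.034 and 0.034 m and z of ball3_center in the frame of bin_end between 0.008 and 0.07 m)) and ((x of ball4_center in the frame of cell between -0.052 and 0.052 m and y of ball4_center in the frame of cell between -0.063 and 0.063 m and z of ball4_center in the frame of cell below 0.045 m) or (x of ball4_center in the frame of bin_end between -0.15 and 0.004 m and y of ball4_center in the frame of bin_end between -0.034 and 0.034 m and z of ball4_center in the frame of bin_end between 0.008 and 0.07 m)) and ((x of ball5_center in the frame of cell between -0.052 and 0.052 m and y of ball5_center in the frame of cell between -0.063 and 0.063 m and z of ball5_center in the frame of cell below 0.045 m) or (x of ball5_center in the frame of bin_end between -0.15 and 0.004 m and y of ball5_center in the frame of bin_end between -0.034 and 0.034 m and z of ball5_center in the frame of bin_end between 0.008 and 0.07 m)) and ((x of ball6_center in the frame of cell between -0.052 and 0.052 m and y of ball6_center in the frame of cell between -0.063 and 0.063 m and z of ball6_center in the frame of cell below 0.045 m) or (x of ball6_center in the frame of bin_end between -0.15 and 0.004 m and y of ball6_center in the frame of bin_end between -0.034 and 0.034 m and z of ball6_center in the frame of bin_end between 0.008 and 0.07 m)) and ((x of ball7_center in the frame of cell between -0.052 and 0.052 m and y of ball7_center in the frame of cell between -0.063 and 0.063 m and z of ball7_center in the frame of cell below 0.045 m) or (x of ball7_center in the frame of bin_end between -0.15 and 0.004 m and y of ball7_center in the frame of bin_end between -0.034 and 0.034 m and z of ball7_center in the frame of bin_end between 0.008 and 0.07 m)) and ((x of ball8_center in the frame of cell between -0.052 and 0.052 m and y of ball8_center in the frame of cell between -0.063 and 0.063 m and z of ball8_center in the frame of cell below 0.045 m) or (x of ball8_center in the frame of bin_end between -0.15 and 0.004 m and y of ball8_center in the frame of bin_end between -0.034 and 0.034 m and z of ball8_center in the frame of bin_end between 0.008 and 0.07 m)) and (horizontal distance between each of ball5_center, ball6_center, ball7_center, ball8_center and cell below 0.09 m or ((horizontal distance between ball1_center and cell below 0.09 m or horizontal distance between ball2_center and cell below 0.09 m or horizontal distance between ball3_center and cell below 0.09 m or horizontal distance between ball4_center and cell below 0.09 m) and (horizontal distance between each of ball5_center, ball6_center, ball7_center and cell below 0.09 m or horizontal distance between each of ball5_center, ball6_center, ball8_center and cell below 0.09 m or horizontal distance between each of ball5_center, ball7_center, ball8_center and cell below 0.09 m or horizontal distance between each of ball6_center, ball7_center, ball8_center and cell below 0.09 m)) or ((horizontal distance between each of ball1_center, ball2_center and cell below 0.09 m or horizontal distance between each of ball1_center, ball3_center and cell below 0.09 m or horizontal distance between each of ball1_center, ball4_center and cell below 0.09 m or horizontal distance between each of ball2_center, ball3_center and cell below 0.09 m or horizontal distance between each of ball2_center, ball4_center and cell below 0.09 m or horizontal distance between each of ball3_center, ball4_center and cell below 0.09 m) and (horizontal distance between each of ball5_center, ball6_center and cell below 0.09 m or horizontal distance between each of ball5_center, ball7_center and cell below 0.09 m or horizontal distance between each of ball5_center, ball8_center and cell below 0.09 m or horizontal distance between each of ball6_center, ball7_center and cell below 0.09 m or horizontal distance between each of ball6_center, ball8_center and cell below 0.09 m or horizontal distance between each of ball7_center, ball8_center and cell below 0.09 m)) or ((horizontal distance between each of ball1_center, ball2_center, ball3_center and cell below 0.09 m or horizontal distance between each of ball1_center, ball2_center, ball4_center and cell below 0.09 m or horizontal distance between each of ball1_center, ball3_center, ball4_center and cell below 0.09 m or horizontal distance between each of ball2_center, ball3_center, ball4_center and cell below 0.09 m) and (horizontal distance between ball5_center and cell below 0.09 m or horizontal distance between ball6_center and cell below 0.09 m or horizontal distance between ball7_center and cell below 0.09 m or horizontal distance between ball8_center and cell below 0.09 m)) or horizontal distance between each of ball1_center, ball2_center, ball3_center, ball4_center and cell below 0.09 m) and (horizontal distance between each of ball5_center, ball6_center, ball7_center, ball8_center and cell above 0.09 m or ((horizontal distance between ball1_center and cell above 0.09 m or horizontal distance between ball2_center and cell above 0.09 m or horizontal distance between ball3_center and cell above 0.09 m or horizontal distance between ball4_center and cell above 0.09 m) and (horizontal distance between each of ball5_center, ball6_center, ball7_center and cell above 0.09 m or horizontal distance between each of ball5_center, ball6_center, ball8_center and cell above 0.09 m or horizontal distance between each of ball5_center, ball7_center, ball8_center and cell above 0.09 m or horizontal distance between each of ball6_center, ball7_center, ball8_center and cell above 0.09 m)) or ((horizontal distance between each of ball1_center, ball2_center and cell above 0.09 m or horizontal distance between each of ball1_center, ball3_center and cell above 0.09 m or horizontal distance between each of ball1_center, ball4_center and cell above 0.09 m or horizontal distance between each of ball2_center, ball3_center and cell above 0.09 m or horizontal distance between each of ball2_center, ball4_center and cell above 0.09 m or horizontal distance between each of ball3_center, ball4_center and cell above 0.09 m) and (horizontal distance between each of ball5_center, ball6_center and cell above 0.09 m or horizontal distance between each of ball5_center, ball7_center and cell above 0.09 m or horizontal distance between each of ball5_center, ball8_center and cell above 0.09 m or horizontal distance between each of ball6_center, ball7_center and cell above 0.09 m or horizontal distance between each of ball6_center, ball8_center and cell above 0.09 m or horizontal distance between each of ball7_center, ball8_center and cell above 0.09 m)) or ((horizontal distance between each of ball1_center, ball2_center, ball3_center and cell above 0.09 m or horizontal distance between each of ball1_center, ball2_center, ball4_center and cell above 0.09 m or horizontal distance between each of ball1_center, ball3_center, ball4_center and cell above 0.09 m or horizontal distance between each of ball2_center, ball3_center, ball4_center and cell above 0.09 m) and (horizontal distance between ball5_center and cell above 0.09 m or horizontal distance between ball6_center and cell above 0.09 m or horizontal distance between ball7_center and cell above 0.09 m or horizontal distance between ball8_center and cell above 0.09 m)) or horizontal distance between each of ball1_center, ball2_center, ball3_center, ball4_center and cell above 0.09 m) and x of scoop_mid in the frame of mat between -0.09 and 0.09 m and y of scoop_mid in the frame of mat between -0.045 and 0.045 m and angle between scoop_mid's own z axis and vertical below 0.12 rad and height (world z) of scoop_mid below 0.026 m and linear speed of scoop below 0.02 m/s); the robot touches nothing.
It fails at once if a ball is touched by the fingers (contact force between any of ball1, ball2, ball3, ball4, ball5, ball6, ball7, ball8 and the fingers above 0.3 N).
It fails at once if the blade is pushed hard against its stop (more than 20 N) (contact force between scoop and blade above 20 N).
It fails at once if the loupe, the jar or the album is shifted by more than 30 mm (distance of any of loupe, jar, album from where it was at the start of the episode above 0.03 m).
It also fails if it takes over 72 s, if anything falls off the work surface, if the arm or the gripper's body presses on something with over 40 N, if the wrist force passes 120 N, or if a joint passes its speed limit or range.

## Working session

There is one attempt and no reset: what is moved stays moved. The work goes in short steps, Python scripts to look and compute and a tool call to move; the robot and the scene stay as the last step left them, time stands still between calls to the robot, and variables do not carry over. Pictures are saved under pics/ and viewed, at most 10 in all, crops included, and the job is handed in when it is done.

Besides the shell and the picture viewer there is one more tool, called after "Request:" as a command line: name --argument value ..., lists and objects as JSON in quotes. drive_tool: Moves the arm, as the interface text tells. Its arguments: {"type":"object","properties":{"motion":{"type":"array","items":{"type":"object","properties":{"jaw":{"type":"number"},"tx":{"type":"number"},"ty":{"type":"number"},"tz":{"type":"number"},"roll":{"type":"number"}}}},"force":{"type":"number"}},"required":["motion"]}

```bash
ls; mkdir -p pics
python3 - <<'E'
from station import *
import cv2
s=sense()
for k in s: print(k,s[k])
print(finger_overhang)
for n in("side","top","wrist"):
    print(n,camera_info(n)); cv2.imwrite(f"pics/{n}0.png",get_image(n))
a=cv2.imread("pics/side0.png");b=cv2.imread("pics/top0.png")
E
```

```text
pics
time 0.0
joint_pos [-1.08320188  0.68998062 -0.1944789   1.56633987  0.15730895  0.90248731
 -0.21509171]
qvel [ 6.54288028e-04  2.73959658e-03  4.18016413e-04  5.75693467e-05
  9.34706363e-04 -1.49418625e-03  1.19852738e-03]
joint_efforts [ 1.18228832e-04 -5.27566445e+01 -1.26681034e+00 -1.53423607e+01
 -5.25823783e-02  6.66632623e-03  1.66146633e-04]
ee_pos [0.27378779 0.56118125 0.25691231]
orientation [-7.06552827e-01 -3.06084810e+00  2.83907728e-03]
contact_force [-0.05039978  0.07537191  0.19742056]
ft_torque [0.00991017 0.00321833 0.01679244]
gripper_force 0.0
grip_width 0.08806978178680151
0.019
side {'fx': 461.2006548131406, 'fy': 461.2006548131406, 'cx': 260.7488231683853, 'cy': 187.58404020549685, 'k1': -0.12200214761835561, 'view': array([[ 0.89471709, -0.44623605, -0.01883403, -0.55869152],
       [ 0.26839807,  0.50348403,  0.82125898, -0.24158323],
       [-0.35699273, -0.73984946,  0.57024466, -0.87129308],
       [ 0.        ,  0.        ,  0.        ,  1.        ]])}
top {'fx': 453.81066949147186, 'fy': 453.81066949147186, 'cx': 246.43914954490882, 'cy': 192.613310197013, 'k1': -0.12203235920957028, 'view': array([[-0.00589309, -0.99969546,  0.02396359, -0.00580771],
       [ 0.99048786, -0.00254097,  0.13757667, -0.63569319],
       [-0.13747388,  0.02454639,  0.99020119, -0.8774565 ],
       [ 0.        ,  0.        ,  0.        ,  1.        ]])}
wrist {'fx': 326.85909608349107, 'fy': 326.85909608349107, 'cx': 245.5419420663449, 'cy': 186.64755869788848, 'k1': -0.0616893005071723, 'tool_from_camera': array([[-8.60870267e-04,  9.54604592e-01,  2.97874693e-01,
         7.79342053e-02],
       [ 9.99999393e-01,  1.02656961e-03, -3.99826908e-04,
         1.35338228e-03],
       [-6.87465709e-04,  2.97874168e-01, -9.54604896e-01,
        -1.27636780e-01],
       [ 0.00000000e+00,  0.00000000e+00,  0.00000000e+00,
         1.00000000e+00]])}
```

View pics/top0.png

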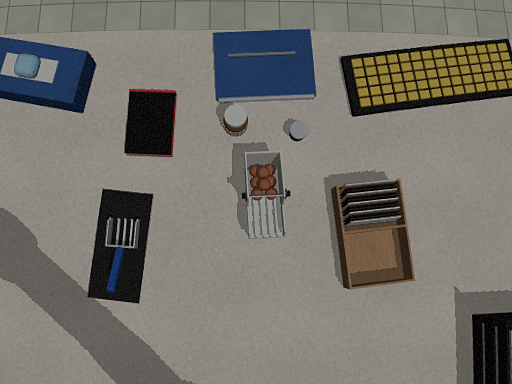

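View pics/side0.png

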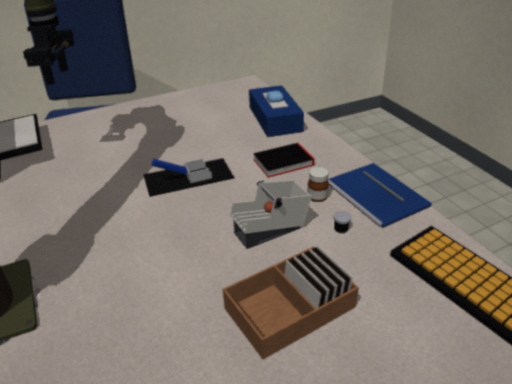

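```bash
cat > h.py <<'E'
import numpy as np, cv2
from station import *
def proj(n,P):
    c=camera_info(n);P=np.atleast_2d(P);p=P@c['view'][:3,:3].T+c['view'][:3,3]
    u=p[:,0]/-p[:,2];v=-p[:,1]/-p[:,2];f=1+c['k1']*(u*u+v*v)
    return np.c_[c['cx']+c['fx']*u*f,c['cy']+c['fy']*v*f]
def unproj(n,px,z):
    """pixel -> world at height z"""
    c=camera_info(n);px=np.atleast_2d(np.float64(px))
    d=np.c_[(px[:,0]-c['cx'])/c['fx'],(px[:,1]-c['cy'])/c['fy']];s=d.copy()
    for _ in range(20): s=d/(1+c['k1']*(s**2).sum(1,keepdims=True))
    R=c['view'][:3,:3];t=c['view'][:3,3];o=-R.T@t
    r=np.c_[s[:,0],-s[:,1],-np.ones(len(s))]@R
    return o+r*((z-o[2])/r[:,2:])
E
python3 - <<'E'
import cv2
b=cv2.imread("pics/top0.png")
cv2.imwrite("pics/c1.png",cv2.resize(b[140:310,85:300],None,fx=3.5,fy=3.5,interpolation=cv2.INTER_CUBIC))
E
```

```text
(no output)
```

View pics/c1.png

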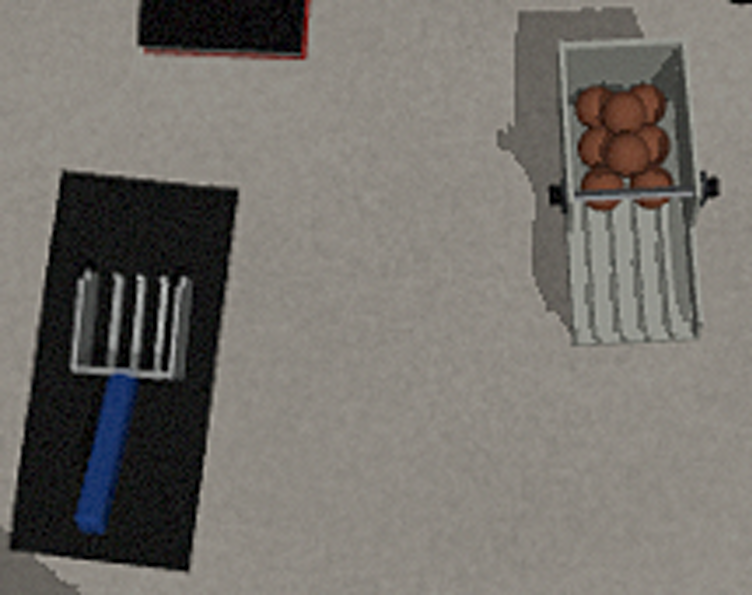

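Run:
```python
import cv2,numpy as np
b=cv2.imread("pics/side0.png")
A=cv2.resize(b[172:247,225:325],None,fx=7.6,fy=7.6,interpolation=cv2.INTER_CUBIC)
cv2.imwrite("pics/c2.png",A)
```

```text
(no output)
```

View pics/c2.png

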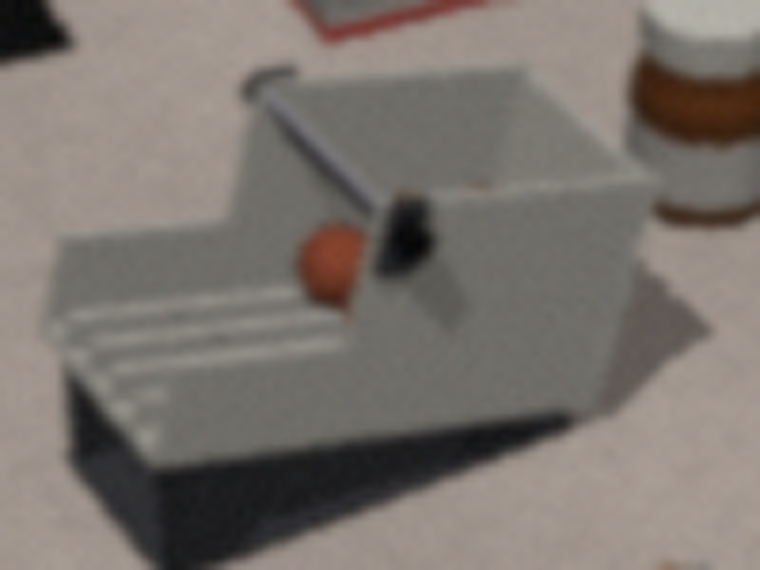

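```bash
cat > fit.py <<'E'
from h import *
from scipy.optimize import least_squares
from scipy.spatial.transform import Rotation as R
def T(p,pitch):  # p=x,y,z,yaw
    return R.from_euler('ZY',[p[3],pitch]).as_matrix()
def fit(obs,p0,pitch=0,freez=None,w=None):
    def res(q):
        p=q if freez is None else np.r_[q[:2],freez,q[2]]
        M=T(p,pitch);r=[]
        for n,px,L in obs: r.append(proj(n,M@np.array(L)/1000+p[:3])[0]-px)
        return np.concatenate(r)
    s=least_squares(res,p0,loss='soft_l1'); return s.x,s.fun.reshape(-1,2).round(1)
t=lambda u,v:(u/3.5+85-.35,v/3.5+140-.35)
sd=lambda u,v:(u/7.6+225-.4,v/7.6+172-.4)
if __name__=="__main__":
    mat=[('top',t(*c),L) for c,L in zip([(62,170),(238,188),(188,572),(10,549)],[(115,55,3),(115,-55,3),(-115,-55,3),(-115,55,3)])]
    print('mat',*fit(mat,[.5,.28,0.],freez=0))
    sc=[('top',t(72,371),(-30,30,31)),('top',t(179,379),(-30,-30,31)),('top',t(84,272),(30,30,31)),('top',t(188,280),(30,-30,31)),('top',t(91,525),(-116.6,0,71.35))]
    print('scoop',*fit(sc,[.5,.28,0.],freez=.003))
    b=[('side',sd(655,182),(3,-36,76)),('side',sd(525,68),(3,36,76)),('side',sd(157,468),(-150,-36,-3)),('side',sd(62,240),(-150,36,30)),
       ('top',t(560,42),(3,36,76)),('top',t(685,42),(3,-36,76)),('top',t(624,112),(-26,0,39.6)),('top',t(628,154),(-52,0,39.6))]
    print('bin',*fit(b,[.7,0,.074,0.],pitch=np.radians(15)))
    # box corners top outer z=.055
    c=[('top',(336,188),(105,68,55)),('top',(402,180),(105,-68,55)),('top',(412.5,278),(-105,-68,55)),('top',(348,288),(-105,68,55))]
    print('box',*fit(c,[.65,-.2,0.],freez=0))
E
python3 fit.py
```

```text
mat [ 0.5316321   0.25663167 -0.11105688] [[-0.2 -0.2]
 [ 0.2  0.2]
 [ 0.4 -0.1]
 [-0.4  0.1]]
scoop [ 0.55622635  0.24524815 -0.08107128] [[ 0.7  0.1]
 [-0.8  0.3]
 [ 0.5 -0.9]
 [-0.4 -0.9]
 [ 0.   1.9]]
bin [ 0.68999263 -0.04080859  0.01234135  0.04938223] [[ 0.7  0.2]
 [ 0.2 -0.3]
 [-0.2  0.4]
 [-0.1 -0.3]
 [-0.4  0.3]
 [ 0.4 -1.5]
 [-0.1  0.6]
 [-0.2  0.4]]
box [ 0.5513289  -0.2673064   0.07970711] [[ 0.4 -3.6]
 [-1.2 -0.9]
 [ 0.9  3.7]
 [-0.3  0.8]]
```

Request:
drive_tool --motion '[{"jaw":1,"roll":-0.0933},{"roll":-0.0933},{"roll":-0.0933},{"roll":-0.0931}]' --force 60

```text
validation failed for argument at $.mo...
```

Request:
drive_tool --motion '[{"tx":-2.42,"ty":-2.92,"tz":0.57},{"tx":-2.42,"ty":-2.92,"tz":0.57},{"tx":-2.42,"ty":-2.92,"tz":0.57},{"tx":-2.42,"ty":-2.92,"tz":0.57},{"tx":-2.42,"ty":-2.92,"tz":0.57},{"tx":-2.42,"ty":-2.92,"tz":0.57},{"tx":-2.42,"ty":-2.92,"tz":0.57},{"tx":-2.42,"ty":-2.92,"tz":0.57},{"tx":-2.42,"ty":-2.92,"tz":0.57},{"tx":-2.42,"ty":-2.92,"tz":0.57}]'

```text
validation failed for argument at $.mo...
```

Request:
drive_tool --motion '[{"tx":0},{"tx":0},{"tx":0}]'

```text
validation failed for argument at $.mo...
```

```bash
cat >> h.py <<'E'
from scipy.spatial.transform import Rotation as Rn
def toolT():
    s=sense();return np.array(s['ee_pos']),Rn.from_rotvec(s['orientation']).as_matrix()
def projw(P,ee=None,M=None):
    c=camera_info('wrist');
    if ee is None: ee,M=toolT()
    t=c['tool_from_camera'];q=((np.atleast_2d(P)-ee)@M-t[:3,3])@t[:3,:3]
    u=q[:,0]/-q[:,2];v=-q[:,1]/-q[:,2];f=1+c['k1']*(u*u+v*v)
    return np.c_[c['cx']+c['fx']*u*f,c['cy']+c['fy']*v*f]
def go(x,y,z,yaw):
    """what to move: yaw = world angle of -tool x"""
    ee,M=toolT();cur=np.arctan2(-M[1,0],-M[0,0]);dy=(yaw-cur+np.pi)%(2*np.pi)-np.pi
    M2=Rn.from_euler('z',dy).as_matrix()@M
    d=M2.T@(np.array([x,y,z])-ee)*100
    print('ee',ee.round(4),'yaw',cur.round(4),'roll',-dy.round(4),'then cm tx,ty,tz',d.round(2))
E
python3 - <<'E'
from h import *
ee,M=toolT();np.savez('w1.npz',ee=ee,M=M)
im=get_image('wrist');cv2.imwrite('pics/w1.png',im)
go(.4915,.2505,.2,-.081)
print(sense()['contact_force'])
E
```

```text
ee [0.2739 0.5614 0.2572] yaw -0.4538 roll -0.3728 then cm tx,ty,tz [-24.21 -29.22   5.76]
[ 0.4369478   0.93241477 -0.05611096]
```

View pics/w1.png

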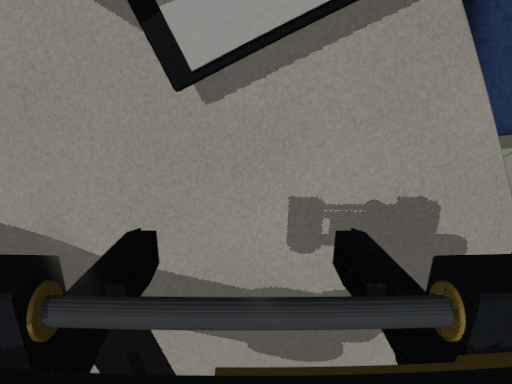

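Request:
drive_tool --motion '[{"jaw":1,"tx":0,"ty":0,"tz":0,"roll":-0.0933},{"jaw":1,"tx":0,"ty":0,"tz":0,"roll":-0.0933},{"jaw":1,"tx":0,"ty":0,"tz":0,"roll":-0.0933},{"jaw":1,"tx":0,"ty":0,"tz":0,"roll":-0.0931}]' --force 60

```text
time: 0.53
ee_pos: [0.2739, 0.5616, 0.2575]
orientation: [-0.12, -3.139, 0.001]
contact_force: [-0.9, 0.7, 0.3]
grip_width: 0.0879
gripper_force: 0.0
```

Request:
drive_tool --motion '[{"jaw":1,"tx":-2.42,"ty":-2.92,"tz":0.57,"roll":0},{"jaw":1,"tx":-2.42,"ty":-2.92,"tz":0.57,"roll":0},{"jaw":1,"tx":-2.42,"ty":-2.92,"tz":0.57,"roll":0},{"jaw":1,"tx":-2.42,"ty":-2.92,"tz":0.57,"roll":0},{"jaw":1,"tx":-2.42,"ty":-2.92,"tz":0.57,"roll":0},{"jaw":1,"tx":-2.42,"ty":-2.92,"tz":0.57,"roll":0},{"jaw":1,"tx":-2.42,"ty":-2.92,"tz":0.57,"roll":0},{"jaw":1,"tx":-2.42,"ty":-2.92,"tz":0.57,"roll":0},{"jaw":1,"tx":-2.42,"ty":-2.92,"tz":0.57,"roll":0},{"jaw":1,"tx":-2.42,"ty":-2.92,"tz":0.57,"roll":0}]'

```text
time: 1.37
ee_pos: [0.4925, 0.2495, 0.2004]
orientation: [0.127, 3.139, 0.0]
contact_force: [0.0, 0.1, 0.6]
grip_width: 0.088
gripper_force: 0.0
```

Request:
drive_tool --motion '[{"jaw":1,"tx":0,"ty":0,"tz":0,"roll":0},{"jaw":1,"tx":0,"ty":0,"tz":0,"roll":0},{"jaw":1,"tx":0,"ty":0,"tz":0,"roll":0}]'

```text
time: 1.62
ee_pos: [0.4913, 0.2518, 0.2007]
orientation: [-0.127, -3.139, -0.002]
contact_force: [0.6, 0.5, 0.4]
grip_width: 0.0885
gripper_force: 0.0
```

Run:
```python
from h import *
ee,M=toolT();np.savez('w2.npz',ee=ee,M=M)
im=get_image('wrist');cv2.imwrite('pics/w2.png',im)
go(.4915,.2505,.2,-.081)
print(sense()['contact_force'])
for L in [(-64.9,0,41.5),(-30,30,31),(-30,-30,31),(30,0,0),(-116.6,0,71.35)]:
    M2=Rn.from_euler('z',-.081).as_matrix();print(L,projw(M2@np.array(L)/1000+[.5562,.2452,.003],ee,M).round())
```

```text
ee [0.4909 0.2527 0.2009] yaw -0.0789 roll 0.0021 then cm tx,ty,tz [-0.08 -0.22  0.09]
[-0.02150049 -0.74362081 -0.20648876]
(-64.9, 0, 41.5) [[242. 175.]]
(-30, 30, 31) [[273. 207.]]
(-30, -30, 31) [[211. 207.]]
(30, 0, 0) [[243. 248.]]
(-116.6, 0, 71.35) [[242. 120.]]
```

View pics/w2.png

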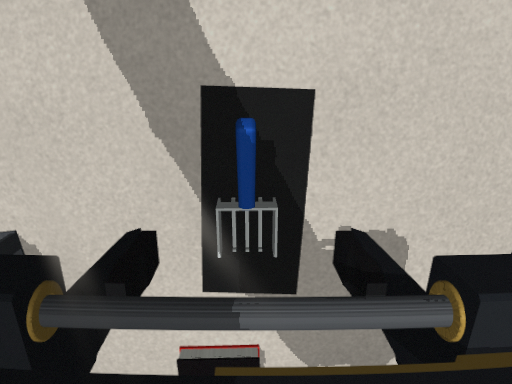

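Request:
drive_tool --motion '[{"jaw":1,"tx":-0.04,"ty":0.05,"tz":3.9,"roll":0},{"jaw":1,"tx":-0.04,"ty":0.05,"tz":3.9,"roll":0},{"jaw":1,"tx":0,"ty":0,"tz":3.9,"roll":0},{"jaw":1,"tx":0,"ty":0,"tz":2.5,"roll":0},{"jaw":1,"tx":0,"ty":0,"tz":1.4,"roll":0},{"jaw":1,"tx":0,"ty":0,"tz":0,"roll":0},{"jaw":1,"tx":0,"ty":0,"tz":0,"roll":0}]' --force 10

```text
time: 2.25
ee_pos: [0.4914, 0.2539, 0.0446]
orientation: [-0.122, -3.138, -0.001]
contact_force: [0.1, 0.0, 1.2]
grip_width: 0.0882
gripper_force: 0.0
```

Request:
drive_tool --motion '[{"jaw":-1,"tx":0,"ty":0,"tz":0,"roll":0},{"jaw":-1,"tx":0,"ty":0,"tz":0,"roll":0},{"jaw":-1,"tx":0,"ty":0,"tz":0,"roll":0},{"jaw":-1,"tx":0,"ty":0,"tz":0,"roll":0},{"jaw":-1,"tx":0,"ty":0,"tz":0,"roll":0},{"jaw":-1,"tx":0,"ty":0,"tz":0,"roll":0},{"jaw":-1,"tx":0,"ty":0,"tz":0,"roll":0},{"jaw":-1,"tx":0,"ty":0,"tz":0,"roll":0}]' --force 10

```text
time: 2.92
ee_pos: [0.4925, 0.2521, 0.0448]
orientation: [0.127, 3.139, 0.0]
contact_force: [-0.5, -0.4, -0.0]
grip_width: 0.0367
gripper_force: 0.0
```

Request:
drive_tool --motion '[{"jaw":-1,"tx":0,"ty":0,"tz":0,"roll":0},{"jaw":-1,"tx":0,"ty":0,"tz":0,"roll":0}]' --force 60

```text
time: 3.08
ee_pos: [0.4925, 0.2521, 0.0447]
orientation: [-0.127, -3.139, 0.0]
contact_force: [-0.5, -0.3, -0.4]
grip_width: 0.0236
gripper_force: 0.0
```

Run:
```python
from h import *
s=sense();print(s['grip_width'],s['contact_force'],s['ft_torque']);go(.4915,.2505,.0445,-.081)
```

```text
0.02358668928672347 [-0.45998458 -0.31243338 -0.42327932] [ 0.00411478 -0.0296658  -0.04277647]
ee [0.4925 0.2521 0.0447] yaw -0.0808 roll 0.0002 then cm tx,ty,tz [ 0.08 -0.17  0.02]
```

Fingers are still closing; wait, then ease the grip.

Request:
drive_tool --motion '[{"jaw":-1,"tx":0,"ty":0,"tz":0,"roll":0},{"jaw":-1,"tx":0,"ty":0,"tz":0,"roll":0},{"jaw":-1,"tx":0,"ty":0,"tz":0,"roll":0},{"jaw":-1,"tx":0,"ty":0,"tz":0,"roll":0},{"jaw":-1,"tx":0,"ty":0,"tz":0,"roll":0}]' --force 20

```text
time: 3.5
ee_pos: [0.4925, 0.2522, 0.0447]
orientation: [-0.127, -3.139, -0.0]
contact_force: [0.3, -0.1, 0.0]
grip_width: 0.0159
gripper_force: 20.0
```

Request:
drive_tool --motion '[{"jaw":-1,"tx":0,"ty":0,"tz":0,"roll":0},{"jaw":-1,"tx":-0.35,"ty":0,"tz":-0.6,"roll":0},{"jaw":-1,"tx":-0.35,"ty":0,"tz":-0.6,"roll":0},{"jaw":-1,"tx":-0.35,"ty":0,"tz":-0.5,"roll":0},{"jaw":-1,"tx":-0.35,"ty":0,"tz":-0.5,"roll":0},{"jaw":-1,"tx":0,"ty":0,"tz":0,"roll":0}]' --force 4

```text
time: 4.0
ee_pos: [0.5083, 0.251, 0.0681]
orientation: [0.129, 3.136, 0.002]
contact_force: [1.8, 0.3, 0.0]
grip_width: 0.0156
gripper_force: 4.0
```

Run:
```python
from h import *
s=sense();print(s['grip_width'],s['contact_force'],s['ft_torque'],s['ee_pos'])
im=get_image('side');cv2.imwrite('pics/s1.png',cv2.resize(im[120:220,110:250],None,fx=5,fy=5,interpolation=cv2.INTER_CUBIC))
```

```text
0.015630893845554928 [1.79045874 0.34644646 0.02720339] [ 0.03876762 -0.0547113   0.00574979] [0.5083468  0.25102033 0.06809975]
```

View pics/s1.png

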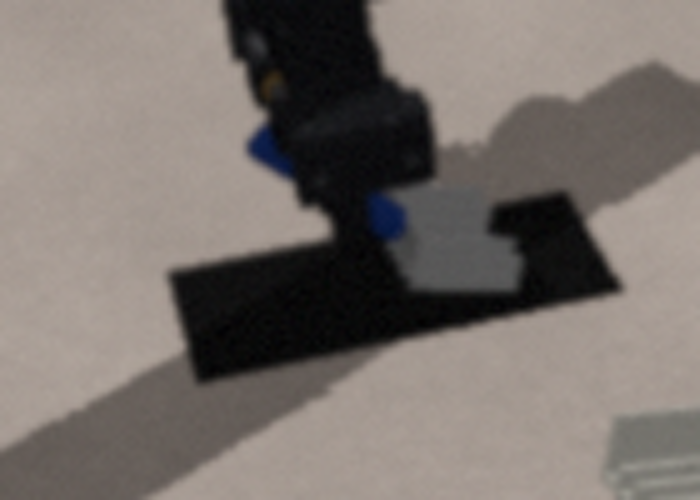

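Request:
drive_tool --motion '[{"jaw":-1,"tx":0,"ty":0,"tz":0,"roll":0},{"jaw":-1,"tx":0,"ty":0,"tz":0,"roll":0},{"jaw":-1,"tx":0,"ty":0,"tz":-2,"roll":0},{"jaw":-1,"tx":0,"ty":0,"tz":-4,"roll":-0.0325},{"jaw":-1,"tx":0,"ty":0,"tz":-4,"roll":-0.0325},{"jaw":-1,"tx":0,"ty":0,"tz":-4,"roll":-0.0325},{"jaw":-1,"tx":0,"ty":0,"tz":-4,"roll":-0.0325},{"jaw":-1,"tx":0,"ty":0,"tz":-3,"roll":0}]' --force 60

```text
time: 4.72
ee_pos: [0.5061, 0.2512, 0.2795]
orientation: [-0.08, 3.14, 0.001]
contact_force: [0.3, 0.9, -1.1]
grip_width: 0.0153
gripper_force: 60.0
```

Request:
drive_tool --motion '[{"jaw":-1,"tx":-1.8,"ty":-3.0,"tz":0,"roll":0},{"jaw":-1,"tx":-1.8,"ty":-3.0,"tz":0,"roll":0},{"jaw":-1,"tx":-1.8,"ty":-3.0,"tz":0,"roll":0},{"jaw":-1,"tx":-1.8,"ty":-3.0,"tz":0,"roll":0},{"jaw":-1,"tx":-1.8,"ty":-3.0,"tz":0,"roll":0},{"jaw":-1,"tx":-1.8,"ty":-3.0,"tz":0,"roll":0},{"jaw":-1,"tx":-1.8,"ty":-3.0,"tz":0,"roll":0},{"jaw":-1,"tx":-1.8,"ty":-3.0,"tz":0,"roll":0},{"jaw":-1,"tx":-1.7,"ty":-3.0,"tz":0,"roll":0},{"jaw":-1,"tx":-1.6,"ty":-3.0,"tz":0,"roll":0}]'

```text
time: 5.55
ee_pos: [0.6979, -0.0414, 0.2756]
orientation: [0.078, -3.138, -0.0]
contact_force: [0.4, 0.4, -2.1]
grip_width: 0.0152
gripper_force: 60.0
```

Request:
drive_tool --motion '[{"jaw":-1,"tx":0,"ty":0,"tz":0,"roll":0},{"jaw":-1,"tx":0,"ty":0,"tz":0,"roll":0},{"jaw":-1,"tx":0,"ty":0,"tz":0,"roll":0},{"jaw":-1,"tx":0,"ty":0,"tz":0,"roll":0}]'

```text
time: 5.88
ee_pos: [0.6971, -0.0377, 0.2763]
orientation: [0.082, -3.139, -0.002]
contact_force: [0.3, -0.3, -0.2]
grip_width: 0.0153
gripper_force: 60.0
```

Run:
```python
from fit import *
ee,M=toolT();np.savez('w3.npz',ee=ee,M=M)
im=get_image('wrist');cv2.imwrite('pics/w3.png',cv2.resize(im[30:280,140:360],None,fx=2.4,fy=2.4,interpolation=cv2.INTER_CUBIC))
go(.7,-.04,.28,.0494);s=sense();print(s['contact_force'],s['ft_torque'],s['grip_width'])
B=T([0,0,0,.0494],np.radians(15))
for L in [(-150,0,0),(-150,36,30),(-150,-36,30),(0,0,0),(3,36,76),(3,-36,76),(-82,0,54)]:
    print(L,((projw(B@np.array(L)/1000+[.69,-.0408,.0123],ee,M)-[140,30])*2.4).round())
```

```text
ee [ 0.6972 -0.0377  0.2766] yaw 0.0523 roll 0.0029 then cm tx,ty,tz [-0.27 -0.25 -0.34]
[-0.09824558  0.24158375 -1.05457626] [0.0294295  0.08275308 0.01018244] 0.015336469083942851
(-150, 0, 0) [[242. -55.]]
(-150, 36, 30) [[337. -50.]]
(-150, -36, 30) [[146. -50.]]
(0, 0, 0) [[244. 278.]]
(3, 36, 76) [[327. 361.]]
(3, -36, 76) [[157. 361.]]
(-82, 0, 54) [[241. 146.]]
```

View pics/w3.png

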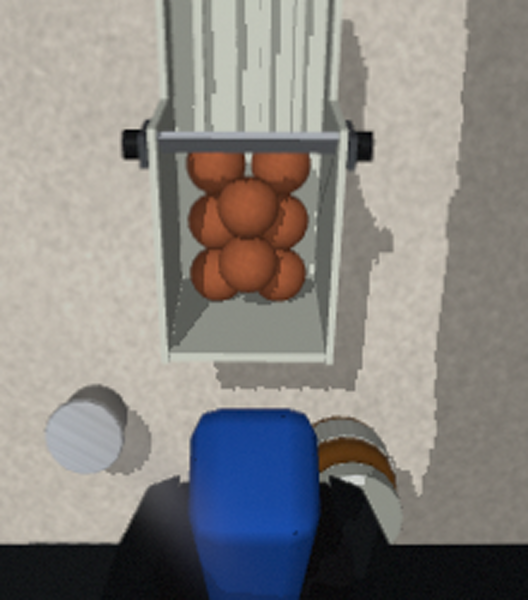

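```bash
cat >> h.py <<'E'
BE=np.array([.690,-.0388,.0123]);BY=.0485
BR=Rn.from_euler('ZY',[BY,np.radians(15)]).as_matrix()
def scoop(s,h):
    """grip pose for scoop origin at x=s mm, h mm over the floor"""
    P=BE+BR@np.array([s-64.9,0,41.5+h])/1000
    print('s',s,'h',h,P.round(4));go(*P,BY)
def where():
    ee,M=toolT();q=BR.T@(ee-BE)*1000;s=sense()
    print('t',round(s['time'],2),'s %.1f y %.1f h %.1f'%(q[0]+64.9,q[1],q[2]-41.5),'F(bin)',(BR.T@np.array(s['contact_force'])).round(2),'T',np.round(BR.T@np.array(s['ft_torque']),3),'w',round(s['grip_width'],4))
E
python3 -c "
from h import *
where();scoop(-140,60);scoop(-140,10)"
```

```text
t 5.93 s 3.5 y 0.8 h 215.7 F(bin) [ 0.19  0.25 -1.04] T [0.03  0.081 0.018] w 0.0153
s -140 h 60 [ 0.5186 -0.0471  0.1634]
ee [ 0.6972 -0.0377  0.2766] yaw 0.0523 roll 0.0038 then cm tx,ty,tz [17.88 -0.09 11.34]
s -140 h 10 [ 0.5056 -0.0477  0.1151]
ee [ 0.6972 -0.0377  0.2766] yaw 0.0523 roll 0.0038 then cm tx,ty,tz [19.17 -0.1  16.17]
```

Request:
drive_tool --motion '[{"jaw":-1,"tx":3.0,"ty":0,"tz":0,"roll":0.0038},{"jaw":-1,"tx":3.0,"ty":0,"tz":0,"roll":0},{"jaw":-1,"tx":3.0,"ty":0,"tz":0,"roll":0},{"jaw":-1,"tx":3.0,"ty":0,"tz":0,"roll":0},{"jaw":-1,"tx":3.0,"ty":0,"tz":2.0,"roll":0},{"jaw":-1,"tx":2.88,"ty":-0.09,"tz":3.0,"roll":0},{"jaw":-1,"tx":0,"ty":0,"tz":3.2,"roll":0},{"jaw":-1,"tx":0,"ty":0,"tz":3.14,"roll":0},{"jaw":-1,"tx":0,"ty":0,"tz":0,"roll":0},{"jaw":-1,"tx":0,"ty":0,"tz":0,"roll":0}]'

```text
time: 6.77
ee_pos: [0.5187, -0.048, 0.1631]
orientation: [0.075, -3.138, -0.001]
contact_force: [0.9, -0.0, -1.0]
grip_width: 0.0153
gripper_force: 60.0
```

```bash
python3 -c "
from h import *
where();scoop(-140,10);scoop(-122,4)"
```

```text
t 6.77 s -139.8 y -0.9 h 59.7 F(bin) [ 1.11 -0.09 -0.71] T [-0.021  0.051 -0.012] w 0.0153
s -140 h 10 [ 0.5056 -0.0477  0.1151]
ee [ 0.5187 -0.048   0.1631] yaw 0.0476 roll -0.0009 then cm tx,ty,tz [1.29 0.08 4.8 ]
s -122 h 4 [ 0.5214 -0.047   0.1046]
ee [ 0.5187 -0.048   0.1631] yaw 0.0476 roll -0.0009 then cm tx,ty,tz [-0.29  0.08  5.84]
```

Request:
drive_tool --motion '[{"jaw":-1,"tx":0.5,"ty":0.08,"tz":2.4,"roll":0},{"jaw":-1,"tx":0.79,"ty":0,"tz":2.4,"roll":0},{"jaw":-1,"tx":-0.87,"ty":0,"tz":0.23,"roll":0},{"jaw":-1,"tx":-0.87,"ty":0,"tz":0.23,"roll":0},{"jaw":-1,"tx":0,"ty":0,"tz":0,"roll":0},{"jaw":-1,"tx":0,"ty":0,"tz":0,"roll":0}]'

```text
time: 7.27
ee_pos: [0.5268, -0.0476, 0.1125]
orientation: [-0.071, 3.136, 0.001]
contact_force: [-0.2, -0.3, -1.1]
grip_width: 0.0152
gripper_force: 60.0
```

```bash
python3 -c "
from h import *
where();scoop(-122,4)"
```

```text
t 7.27 s -118.9 y -0.9 h 13.0 F(bin) [ 0.05 -0.25 -1.12] T [ 0.026  0.05  -0.001] w 0.0152
s -122 h 4 [ 0.5214 -0.047   0.1046]
ee [ 0.5268 -0.0476  0.1125] yaw 0.0451 roll -0.0034 then cm tx,ty,tz [0.54 0.09 0.78]
```

Request:
drive_tool --motion '[{"jaw":-1,"tx":0.05,"ty":0,"tz":0.2,"roll":0},{"jaw":-1,"tx":0.05,"ty":0,"tz":0.2,"roll":0},{"jaw":-1,"tx":0.05,"ty":0,"tz":0.2,"roll":0},{"jaw":-1,"tx":0,"ty":0,"tz":0,"roll":0}]'

```text
time: 7.6
ee_pos: [0.5219, -0.0482, 0.1046]
orientation: [0.071, -3.14, 0.0]
contact_force: [-0.0, -0.4, -1.5]
grip_width: 0.0153
gripper_force: 60.0
```

```bash
python3 -c "
from h import *
where()"
```

```text
t 7.6 s -121.6 y -1.3 h 4.1 F(bin) [ 0.34 -0.43 -1.47] T [0.073 0.036 0.055] w 0.0153
```

Request:
drive_tool --motion '[{"jaw":-1,"tx":0,"ty":0.1,"tz":0,"roll":-0.003},{"jaw":-1,"tx":0.03,"ty":0,"tz":0.1,"roll":0},{"jaw":-1,"tx":0.03,"ty":0,"tz":0.1,"roll":0},{"jaw":-1,"tx":0.03,"ty":0,"tz":0.1,"roll":0},{"jaw":-1,"tx":0,"ty":0,"tz":0,"roll":0}]' --force 4

```text
time: 8.02
ee_pos: [0.5217, -0.047, 0.1017]
orientation: [-0.076, 3.14, 0.0]
contact_force: [0.4, -0.1, -0.6]
grip_width: 0.0163
gripper_force: 4.0
```

```bash
python3 -c "
from h import *
where()"
```

```text
t 8.02 s -121.0 y -0.1 h 1.2 F(bin) [ 0.56 -0.09 -0.46] T [ 0.077 -0.157 -0.012] w 0.0163
```

Request:
drive_tool --motion '[{"jaw":-1,"tx":0.03,"ty":0,"tz":0.1,"roll":0},{"jaw":-1,"tx":0.03,"ty":0,"tz":0.1,"roll":0},{"jaw":-1,"tx":0.03,"ty":0,"tz":0.1,"roll":0},{"jaw":-1,"tx":0,"ty":0,"tz":0,"roll":0},{"jaw":-1,"tx":0,"ty":0,"tz":0,"roll":0}]'

```text
time: 8.43
ee_pos: [0.5207, -0.0472, 0.0987]
orientation: [-0.076, 3.14, 0.0]
contact_force: [0.2, -0.4, 1.3]
grip_width: 0.0162
gripper_force: 4.0
```

```bash
python3 -c "
from h import *
where()
im=get_image('side');cv2.imwrite('pics/s2.png',cv2.resize(im[150:250,200:340],None,fx=5.5,fy=5.5,interpolation=cv2.INTER_CUBIC))"
```

```text
t 8.43 s -121.2 y -0.2 h -1.9 F(bin) [-0.19 -0.42  1.31] T [ 0.043 -0.137  0.006] w 0.0162
```

Request:
drive_tool --motion '[{"jaw":-1,"tx":0.03,"ty":0,"tz":0.15,"roll":0},{"jaw":-1,"tx":0,"ty":0,"tz":0,"roll":0},{"jaw":-1,"tx":0,"ty":0,"tz":0,"roll":0}]' --force 5

```text
time: 8.73
ee_pos: [0.5203, -0.0472, 0.0971]
orientation: [-0.076, 3.141, 0.0]
contact_force: [0.8, 0.1, 1.0]
grip_width: 0.0159
gripper_force: 5.0
```

```bash
python3 -c "
from h import *
where()"
```

```text
t 8.73 s -121.2 y -0.2 h -3.5 F(bin) [0.48 0.03 1.16] T [ 0.016 -0.177  0.045] w 0.0159
```

Request:
drive_tool --motion '[{"jaw":-1,"tx":0,"ty":0,"tz":0,"roll":0},{"jaw":-1,"tx":0,"ty":0,"tz":0,"roll":0},{"jaw":-1,"tx":0,"ty":0,"tz":0,"roll":0},{"jaw":-1,"tx":-0.03,"ty":0,"tz":-0.13,"roll":0},{"jaw":-1,"tx":0,"ty":0,"tz":0,"roll":0}]' --force 60

```text
time: 9.15
ee_pos: [0.5199, -0.0473, 0.0984]
orientation: [0.076, -3.139, 0.0]
contact_force: [-0.4, 0.2, -1.9]
grip_width: 0.015
gripper_force: 60.0
```

```bash
python3 -c "
from h import *
where()"
```

```text
t 9.15 s -121.9 y -0.3 h -2.4 F(bin) [ 0.13  0.19 -1.96] T [0.025 0.052 0.04 ] w 0.015
```

```bash
python3 -c "
from h import *
im=get_image('side');a=cv2.resize(im[150:235,205:325],None,fx=6.6,fy=6.6,interpolation=cv2.INTER_CUBIC)
a=cv2.convertScaleAbs(a,alpha=1.4);cv2.imwrite('pics/s3.png',a)"
```

```text
(no output)
```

View pics/s3.png

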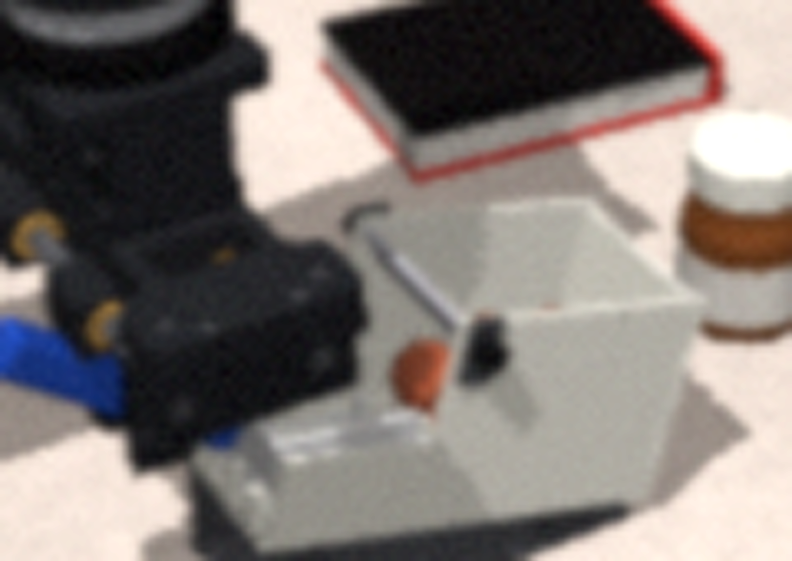

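Run:
```python
from fit import *
ee,M=toolT()
for pd in (5,10,15,20):
    A=T([0,0,0,BY],np.radians(pd)) 
    L=np.array([(-30,-30,31),(30,-30,31),(-30,30,31),(30,30,31),(-116.6,-8,71.35)])-[-64.9,0,41.5]
    p=proj('side',(A@L.T).T/1000+ee)
    print(pd,((p-[205,150])*6.6).round().tolist())
for L in [(-150,-36,30),(-94,-36,30),(-94,-36,76),(3,-36,76)]: print(L,((proj('side',BR@np.array(L)/1000+BE)-[205,150])*6.6).round())
```

```text
5 [[274.0, 440.0], [437.0, 395.0], [190.0, 343.0], [348.0, 302.0], [-7.0, 364.0]]
10 [[271.0, 449.0], [432.0, 416.0], [187.0, 352.0], [343.0, 323.0], [2.0, 350.0]]
15 [[267.0, 457.0], [425.0, 438.0], [183.0, 360.0], [337.0, 344.0], [11.0, 336.0]]
20 [[262.0, 465.0], [416.0, 459.0], [178.0, 368.0], [329.0, 365.0], [22.0, 323.0]]
(-150, -36, 30) [[281. 462.]]
(-94, -36, 30) [[429. 444.]]
(-94, -36, 76) [[460. 323.]]
(3, -36, 76) [[700. 299.]]
```

Request:
drive_tool --motion '[{"jaw":-1,"tx":0,"ty":0,"tz":0,"roll":0},{"jaw":-1,"tx":0,"ty":0,"tz":0,"roll":0},{"jaw":-1,"tx":-0.03,"ty":0,"tz":-0.1,"roll":0},{"jaw":-1,"tx":-0.03,"ty":0,"tz":-0.1,"roll":0},{"jaw":-1,"tx":0,"ty":0,"tz":0,"roll":0},{"jaw":-1,"tx":0,"ty":0,"tz":0,"roll":0}]' --force 3

```text
time: 9.7
ee_pos: [0.5214, -0.0471, 0.1007]
orientation: [-0.076, 3.14, 0.0]
contact_force: [-0.1, 0.7, 0.8]
grip_width: 0.0162
gripper_force: 3.0
```

Run:
```python
from fit import *
where()
im=get_image('side');np.save('s4.npy',im)
a=cv2.imread('pics/s3.png')
# brightness profile along columns at crop u=300,350,400 : print edges
g=cv2.convertScaleAbs(cv2.resize(im[150:235,205:325],None,fx=6.6,fy=6.6,interpolation=cv2.INTER_CUBIC),alpha=1.4)
for n,q in(('old',a),('new',g)):
    q=cv2.cvtColor(q,cv2.COLOR_BGR2GRAY)
    for u in (300,350,400): print(n,u,q[395:475:5,u-3:u+4].mean(1).astype(int))
```

```text
t 9.7 s -121.1 y -0.2 h 0.2 F(bin) [-0.3   0.72  0.76] T [ 0.029 -0.057  0.063] w 0.0162
old 300 [ 26  50  90 126 144 147 151 164 186 190 169 168 188 191 163 147]
old 350 [131 138 139 137 137 141 147 144 137 134 141 150 152 147 144 143]
old 400 [ 76  91 120 156 181 179 158 149 148 150 149 148 145 142 143 143]
new 300 [ 55  98 131 147 148 145 146 152 162 174 182 169 160 154 148 141]
new 350 [146 152 150 143 137 140 148 152 160 163 155 154 151 146 143 144]
new 400 [ 76  88 108 130 150 162 168 156 143 140 146 147 146 143 144 145]
```

Request:
drive_tool --motion '[{"jaw":-1,"tx":-0.03,"ty":0,"tz":-0.1,"roll":0},{"jaw":-1,"tx":0,"ty":0,"tz":0,"roll":0},{"jaw":-1,"tx":0,"ty":0,"tz":0,"roll":0}]' --force 3

```text
time: 10.0
ee_pos: [0.5214, -0.0472, 0.1015]
orientation: [0.076, -3.141, -0.0]
contact_force: [-0.7, -0.4, 0.2]
grip_width: 0.0158
gripper_force: 3.0
```

Request:
drive_tool --motion '[{"jaw":-1,"tx":0,"ty":0,"tz":0,"roll":0},{"jaw":-1,"tx":0,"ty":0,"tz":0,"roll":0}]' --force 60

```text
time: 10.17
ee_pos: [0.5214, -0.0472, 0.1015]
orientation: [0.076, -3.141, -0.0]
contact_force: [0.2, -1.1, -0.3]
grip_width: 0.0153
gripper_force: 60.0
```

Run:
```python
from fit import *
where()
im=get_image('side')
g=cv2.convertScaleAbs(cv2.resize(im[150:235,205:325],None,fx=6.6,fy=6.6,interpolation=cv2.INTER_CUBIC),alpha=1.4)
q=cv2.cvtColor(g,cv2.COLOR_BGR2GRAY)
for u in (300,320,400): print(u,q[395:475:5,u-3:u+4].mean(1).astype(int))
ee,M=toolT()
for pd in (10,15):
    A=T([0,0,0,BY],np.radians(pd)) 
    L=np.array([(-30,-30,31),(30,-30,31)])-[-64.9,0,41.5]
    p=((proj('side',(A@L.T).T/1000+ee)-[205,150])*6.6).round(); print(pd,np.interp([300,320,400],p[:,0],p[:,1]))
```

```text
t 10.17 s -121.2 y -0.2 h 1.0 F(bin) [ 0.2  -1.08 -0.25] T [ 0.034 -0.01  -0.037] w 0.0153
300 [ 75 118 138 147 146 144 146 153 163 172 181 169 158 150 147 143]
320 [120 138 150 148 147 146 148 156 172 179 173 168 161 152 146 144]
400 [ 77  91 110 129 146 154 152 147 140 140 147 148 146 143 143 142]
10 [433.83229814 429.85714286 413.95652174]
15 [444.39240506 441.98734177 432.36708861]
```

Request:
drive_tool --motion '[{"jaw":-1,"tx":-0.72,"ty":0,"tz":0.15,"roll":0},{"jaw":-1,"tx":-0.72,"ty":0,"tz":0.19,"roll":0},{"jaw":-1,"tx":-0.72,"ty":0,"tz":0.19,"roll":0},{"jaw":-1,"tx":-0.72,"ty":0,"tz":0.19,"roll":0},{"jaw":-1,"tx":0,"ty":0,"tz":0,"roll":0}]'

```text
time: 10.63
ee_pos: [0.5523, -0.0456, 0.0938]
orientation: [-0.075, 3.139, 0.001]
contact_force: [0.6, -0.4, -1.8]
grip_width: 0.0157
gripper_force: 60.0
```

```bash
python3 -c "
from h import *
where()"
```

```text
t 10.63 s -89.4 y -0.1 h 1.5 F(bin) [ 1.01 -0.44 -1.61] T [-0.015  0.063 -0.047] w 0.0157
```

Request:
drive_tool --motion '[{"jaw":-1,"tx":-0.72,"ty":0,"tz":0.19,"roll":0},{"jaw":-1,"tx":-0.72,"ty":0,"tz":0.19,"roll":0},{"jaw":-1,"tx":-0.72,"ty":0,"tz":0.19,"roll":0},{"jaw":-1,"tx":-0.48,"ty":0,"tz":0.13,"roll":0},{"jaw":-1,"tx":0,"ty":0,"tz":0,"roll":0}]'

```text
time: 11.05
ee_pos: [0.5779, -0.0444, 0.087]
orientation: [-0.076, 3.139, 0.001]
contact_force: [-0.4, 0.0, -1.6]
grip_width: 0.0151
gripper_force: 60.0
```

```bash
python3 -c "
from h import *
where()"
```

```text
t 11.05 s -62.8 y -0.1 h 1.6 F(bin) [ 0.05  0.04 -1.68] T [-0.081  0.016  0.029] w 0.0151
```

Request:
drive_tool --motion '[{"jaw":-1,"tx":-0.24,"ty":0,"tz":0.06,"roll":0},{"jaw":-1,"tx":-0.24,"ty":0,"tz":0.06,"roll":0},{"jaw":-1,"tx":0,"ty":0,"tz":0,"roll":0}]'

```text
time: 11.3
ee_pos: [0.5817, -0.0442, 0.0861]
orientation: [-0.076, 3.14, 0.0]
contact_force: [0.3, -0.7, -2.3]
grip_width: 0.0154
gripper_force: 60.0
```

Request:
drive_tool --motion '[{"jaw":-1,"tx":-0.15,"ty":0,"tz":0.04,"roll":0},{"jaw":-1,"tx":-0.15,"ty":0,"tz":0.04,"roll":0},{"jaw":-1,"tx":0,"ty":0,"tz":0,"roll":0}]'

```text
time: 11.55
ee_pos: [0.5846, -0.0441, 0.0853]
orientation: [-0.076, 3.14, 0.0]
contact_force: [0.1, -0.1, -1.7]
grip_width: 0.0155
gripper_force: 60.0
```

```bash
python3 -c "
from h import *
where()"
```

```text
t 11.55 s -55.9 y -0.2 h 1.7 F(bin) [ 0.49 -0.11 -1.59] T [-0.042  0.034 -0.051] w 0.0155
```

Request:
drive_tool --motion '[{"jaw":-1,"tx":-0.15,"ty":0,"tz":0.05,"roll":0},{"jaw":-1,"tx":-0.15,"ty":0,"tz":0.05,"roll":0},{"jaw":-1,"tx":0,"ty":0,"tz":0,"roll":0}]'

```text
time: 11.8
ee_pos: [0.5876, -0.044, 0.0842]
orientation: [-0.076, 3.141, 0.0]
contact_force: [-0.3, -0.5, -1.4]
grip_width: 0.0155
gripper_force: 60.0
```

Request:
drive_tool --motion '[{"jaw":-1,"tx":-0.1,"ty":0,"tz":0.03,"roll":0},{"jaw":-1,"tx":0,"ty":0,"tz":0,"roll":0}]'

```text
time: 11.97
ee_pos: [0.5879, -0.044, 0.0839]
orientation: [0.076, -3.14, 0.0]
contact_force: [-2.0, -0.5, 0.4]
grip_width: 0.0153
gripper_force: 60.0
```

Request:
drive_tool --motion '[{"jaw":-1,"tx":-0.1,"ty":0,"tz":0.03,"roll":0},{"jaw":-1,"tx":0,"ty":0,"tz":0,"roll":0}]'

```text
time: 12.13
ee_pos: [0.5882, -0.0441, 0.0836]
orientation: [0.076, -3.138, 0.001]
contact_force: [-3.2, -0.8, 1.8]
grip_width: 0.0153
gripper_force: 60.0
```

```bash
python3 -c "
from h import *
where()"
```

```text
t 12.13 s -52.0 y -0.4 h 1.0 F(bin) [-3.6  -0.65  0.92] T [-0.08   0.781 -0.012] w 0.0153
```

Request:
drive_tool --motion '[{"jaw":-1,"tx":0.15,"ty":0.02,"tz":-0.05,"roll":0},{"jaw":-1,"tx":-0.05,"ty":0,"tz":-0.19,"roll":0},{"jaw":-1,"tx":-0.05,"ty":0,"tz":-0.19,"roll":0},{"jaw":-1,"tx":-0.05,"ty":0,"tz":-0.19,"roll":0},{"jaw":-1,"tx":-0.05,"ty":0,"tz":-0.19,"roll":0},{"jaw":-1,"tx":0,"ty":0,"tz":0,"roll":0}]'

```text
time: 12.63
ee_pos: [0.59, -0.0435, 0.0921]
orientation: [-0.076, 3.14, 0.0]
contact_force: [-1.2, -0.0, -2.5]
grip_width: 0.0152
gripper_force: 60.0
```

```bash
python3 -c "
from h import *
where()"
```

```text
t 12.63 s -52.4 y 0.2 h 9.6 F(bin) [-0.5   0.05 -2.76] T [0.105 0.403 0.022] w 0.0152
```

Request:
drive_tool --motion '[{"jaw":-1,"tx":0.05,"ty":0,"tz":-0.21,"roll":0},{"jaw":-1,"tx":0.05,"ty":0,"tz":-0.21,"roll":0},{"jaw":-1,"tx":0.05,"ty":0,"tz":-0.21,"roll":0},{"jaw":-1,"tx":0.05,"ty":0,"tz":-0.21,"roll":0},{"jaw":-1,"tx":0,"ty":0,"tz":0,"roll":0},{"jaw":-1,"tx":0,"ty":0,"tz":0,"roll":0},{"jaw":-1,"tx":0,"ty":0,"tz":0,"roll":0},{"jaw":-1,"tx":0,"ty":0,"tz":0,"roll":0}]'

```text
time: 13.3
ee_pos: [0.5879, -0.0437, 0.1002]
orientation: [-0.076, 3.141, 0.0]
contact_force: [-0.2, 0.1, -2.2]
grip_width: 0.0156
gripper_force: 60.0
```

Run:
```python
from fit import *
where()
im=get_image('top');cv2.imwrite('pics/t2.png',im)
ball=lambda im:((im[...,2].astype(int)-im[...,0]>45)*255).astype(np.uint8)
for f in('pics/top0.png','pics/t2.png'):
    m=ball(cv2.imread(f)[140:215,235:295]);print('\n'.join(''.join('#' if v else '.' for v in r) for r in m[20:65:1,5:50]))
```

```text
t 13.3 s -56.5 y 0.0 h 16.9 F(bin) [ 0.33  0.14 -2.15] T [0.052 0.231 0.025] w 0.0156
.............................................
.............................................
.............................................
.............................................
.............................................
..............###.........######.............
............#####.........######.............
...........#######...######.######...........
...........#####.#.##############............
..........######...##############............
..........######...##############............
..........######..##############.............
..........######..##############.............
..........#####...###########.##.............
...........#####..##############.............
..............###.##########.................
...................#########..##.............
..............####.......#########...........
.............######.....#..#######...........
............######....###########............
...........#######..#############............
...........#######..#############............
..
[... 2425 characters left out ...]
..........
.............................................
.............................................
.............................................
.............................................
.............................................
.............................................
.............................................
.............................................
.............................................
.............................................
.............................................
.............................................
....##.......................................
.....#.......................................
.............................................
```

Request:
drive_tool --motion '[{"jaw":-1,"tx":-0.03,"ty":0,"tz":-0.1,"roll":0},{"jaw":-1,"tx":-0.03,"ty":0,"tz":-0.1,"roll":0},{"jaw":-1,"tx":-0.03,"ty":0,"tz":-0.1,"roll":0},{"jaw":-1,"tx":-0.03,"ty":0,"tz":-0.1,"roll":0},{"jaw":-1,"tx":0,"ty":0,"tz":0,"roll":0}]'

```text
time: 13.77
ee_pos: [0.5888, -0.0437, 0.1043]
orientation: [0.076, -3.14, 0.0]
contact_force: [-1.4, 0.0, -2.5]
grip_width: 0.015
gripper_force: 60.0
```

Run:
```python
from fit import *
where()
for i in range(4): get_image('side');s=sense();print(np.round(s['contact_force'],2),np.round(s['ft_torque'],2))
im=get_image('side');cv2.imwrite('pics/s5.png',cv2.resize(im[150:235,205:325],None,fx=6.6,fy=6.6,interpolation=cv2.INTER_CUBIC))
m=(im[...,2].astype(int)-im[...,0]>35)[175:225,250:315];print('\n'.join(''.join('#' if v else '.' for v in r) for r in m))
```

```text
t 13.77 s -56.8 y -0.0 h 21.2 F(bin) [-0.7   0.09 -2.75] T [0.016 0.488 0.057] w 0.015
[-1.29 -0.73 -1.59] [ 0.13  0.5  -0.01]
[-2.65  0.33 -1.93] [0.09 0.54 0.  ]
[-1.65 -0.53 -2.09] [0.03 0.49 0.05]
[-2.19 -0.51 -2.19] [ 0.    0.55 -0.02]
.................................................................
.................................................................
.................................................................
.................................................................
.................................................................
.................................................................
...........................................................###...
...........................................................######
..###......................................................######
.####......................................................######
##.........................................................######
#...........................................................#####
#...........................................................#####
#
[... 1740 characters left out ...]
........................................
.................................................................
.................................................................
.................................................................
.................................................................
.................................................................
.................................................................
.................................................................
.................................................................
.................................................................
.................................................................
```

Request:
drive_tool --motion '[{"jaw":-1,"tx":0.2,"ty":0,"tz":-0.05,"roll":0},{"jaw":-1,"tx":0.2,"ty":0,"tz":-0.05,"roll":0},{"jaw":-1,"tx":0,"ty":0,"tz":0,"roll":0},{"jaw":-1,"tx":0,"ty":0,"tz":0,"roll":0}]'

```text
time: 14.35
ee_pos: [0.5855, -0.0438, 0.1054]
orientation: [-0.076, 3.14, 0.0]
contact_force: [-0.3, -0.4, -2.9]
grip_width: 0.0152
gripper_force: 60.0
```

```bash
cat >> h.py <<'E'
def feel(n=5):
    F=[];
    for i in range(n): get_image('side');s=sense();F.append(np.r_[BR.T@np.array(s['contact_force']),BR.T@np.array(s['ft_torque'])])
    where();print('avg',np.mean(F,0).round(2))
E
python3 -c "
from h import *
feel()"
```

```text
t 14.6 s -60.4 y 0.1 h 21.1 F(bin) [ 0.52 -0.74 -2.12] T [0.024 0.104 0.018] w 0.0153
avg [ 0.25 -0.05 -2.    0.04  0.14  0.01]
```

Request:
drive_tool --motion '[{"jaw":-1,"tx":-0.03,"ty":0,"tz":-0.1,"roll":0},{"jaw":-1,"tx":-0.03,"ty":0,"tz":-0.1,"roll":0},{"jaw":-1,"tx":0,"ty":0,"tz":0,"roll":0},{"jaw":-1,"tx":0,"ty":0,"tz":0,"roll":0}]'

```text
time: 14.93
ee_pos: [0.5858, -0.0438, 0.1073]
orientation: [-0.076, 3.14, 0.0]
contact_force: [-1.0, -1.1, -2.9]
grip_width: 0.0152
gripper_force: 60.0
```

```bash
python3 -c "
from h import *
feel(3)"
```

```text
t 15.08 s -60.6 y 0.0 h 23.1 F(bin) [ 1.54 -0.14 -1.39] T [ 0.046  0.145 -0.003] w 0.0151
avg [ 0.64  0.19 -1.98  0.03  0.12 -0.01]
```

Request:
drive_tool --motion '[{"jaw":-1,"tx":-0.03,"ty":0,"tz":-0.1,"roll":0},{"jaw":-1,"tx":-0.03,"ty":0,"tz":-0.1,"roll":0},{"jaw":-1,"tx":0,"ty":0,"tz":0,"roll":0},{"jaw":-1,"tx":0,"ty":0,"tz":0,"roll":0}]'

```text
time: 15.42
ee_pos: [0.5864, -0.0438, 0.1093]
orientation: [-0.076, 3.14, 0.0]
contact_force: [-0.4, 0.6, -1.8]
grip_width: 0.0147
gripper_force: 60.0
```

```bash
python3 -c "
from h import *
feel(3)"
```

```text
t 15.57 s -60.5 y 0.0 h 25.2 F(bin) [ 0.39  0.22 -2.31] T [0.002 0.068 0.023] w 0.0152
avg [ 0.53  0.47 -2.14  0.04  0.09  0.03]
```

Request:
drive_tool --motion '[{"jaw":-1,"tx":-0.03,"ty":0,"tz":-0.1,"roll":0},{"jaw":-1,"tx":-0.03,"ty":0,"tz":-0.1,"roll":0},{"jaw":-1,"tx":0,"ty":0,"tz":0,"roll":0},{"jaw":-1,"tx":0,"ty":0,"tz":0,"roll":0}]'

```text
time: 15.9
ee_pos: [0.587, -0.0438, 0.1113]
orientation: [-0.076, 3.14, 0.0]
contact_force: [-0.7, -0.9, -2.2]
grip_width: 0.0152
gripper_force: 60.0
```

```bash
python3 -c "
from h import *
feel(3)"
```

```text
t 16.05 s -60.4 y 0.0 h 27.3 F(bin) [ 1.59 -0.18 -2.76] T [0.103 0.129 0.025] w 0.0151
avg [ 0.82 -0.23 -1.96  0.08  0.08 -0.01]
```

Request:
drive_tool --motion '[{"jaw":-1,"tx":-0.03,"ty":0,"tz":-0.1,"roll":0},{"jaw":-1,"tx":-0.03,"ty":0,"tz":-0.1,"roll":0},{"jaw":-1,"tx":0,"ty":0,"tz":0,"roll":0},{"jaw":-1,"tx":0,"ty":0,"tz":0,"roll":0}]'

```text
time: 16.38
ee_pos: [0.5876, -0.0438, 0.1133]
orientation: [-0.076, 3.14, 0.0]
contact_force: [0.1, 0.4, -2.2]
grip_width: 0.0153
gripper_force: 60.0
```

```bash
python3 -c "
from h import *
feel(3)"
```

```text
t 16.53 s -60.4 y 0.0 h 29.4 F(bin) [ 0.53  0.78 -1.8 ] T [0.014 0.116 0.043] w 0.0152
avg [ 0.47  0.4  -1.88  0.03  0.11  0.02]
```

Request:
drive_tool --motion '[{"jaw":-1,"tx":-0.03,"ty":0,"tz":-0.1,"roll":0},{"jaw":-1,"tx":-0.03,"ty":0,"tz":-0.1,"roll":0},{"jaw":-1,"tx":0,"ty":0,"tz":0,"roll":0},{"jaw":-1,"tx":0,"ty":0,"tz":0,"roll":0}]'

```text
time: 16.87
ee_pos: [0.5875, -0.0438, 0.1148]
orientation: [0.076, -3.139, -0.0]
contact_force: [-0.5, -0.7, -5.4]
grip_width: 0.0153
gripper_force: 60.0
```

```bash
python3 -c "
from h import *
feel(3)"
```

```text
t 17.02 s -60.7 y -0.0 h 31.0 F(bin) [ 0.15  0.6  -5.1 ] T [0.064 0.416 0.025] w 0.0154
avg [ 0.42  0.53 -5.06  0.05  0.38  0.01]
```

Request:
drive_tool --motion '[{"jaw":-1,"tx":-0.03,"ty":0,"tz":-0.1,"roll":0},{"jaw":-1,"tx":0,"ty":0,"tz":0,"roll":0},{"jaw":-1,"tx":0,"ty":0,"tz":0,"roll":0}]'

```text
time: 17.27
ee_pos: [0.5879, -0.0438, 0.1161]
orientation: [0.076, -3.14, 0.0]
contact_force: [-1.3, -0.1, -5.8]
grip_width: 0.0149
gripper_force: 60.0
```

```bash
python3 -c "
from h import *
feel(3)"
```

```text
t 17.42 s -60.6 y -0.0 h 32.3 F(bin) [-0.12 -0.35 -5.11] T [0.04  0.641 0.024] w 0.0153
avg [-0.23 -0.12 -5.4   0.03  0.59  0.02]
```

Request:
drive_tool --motion '[{"jaw":-1,"tx":0.29,"ty":0,"tz":-0.08,"roll":0},{"jaw":-1,"tx":0.29,"ty":0,"tz":-0.08,"roll":0},{"jaw":-1,"tx":0.29,"ty":0,"tz":-0.08,"roll":0}]'

```text
time: 17.67
ee_pos: [0.5796, -0.0441, 0.1187]
orientation: [-0.076, 3.14, 0.0]
contact_force: [0.0, -1.2, -6.6]
grip_width: 0.0153
gripper_force: 60.0
```

```bash
python3 -c "
from h import *
where()"
```

```text
t 17.67 s -69.4 y 0.0 h 32.7 F(bin) [ 1.65 -1.16 -6.37] T [-0.003  0.334 -0.026] w 0.0153
```

Request:
drive_tool --motion '[{"jaw":-1,"tx":0.29,"ty":0,"tz":-0.08,"roll":0},{"jaw":-1,"tx":0.29,"ty":0,"tz":-0.08,"roll":0},{"jaw":-1,"tx":0.29,"ty":0,"tz":-0.08,"roll":0}]'

```text
time: 17.92
ee_pos: [0.5707, -0.0446, 0.1212]
orientation: [-0.076, 3.14, 0.0]
contact_force: [0.0, -0.6, -6.5]
grip_width: 0.015
gripper_force: 60.0
```

```bash
python3 -c "
from h import *
where()"
```

```text
t 17.92 s -78.6 y 0.0 h 32.8 F(bin) [ 1.7  -0.65 -6.3 ] T [0.062 0.37  0.012] w 0.015
```

Request:
drive_tool --motion '[{"jaw":-1,"tx":0.3,"ty":0,"tz":-0.06,"roll":0},{"jaw":-1,"tx":0.3,"ty":0,"tz":-0.06,"roll":0},{"jaw":-1,"tx":0.3,"ty":0,"tz":-0.07,"roll":0},{"jaw":-1,"tx":0.3,"ty":0,"tz":-0.07,"roll":0}]'

```text
time: 18.25
ee_pos: [0.5588, -0.0451, 0.1238]
orientation: [-0.076, 3.14, 0.0]
contact_force: [-0.5, 0.4, -5.7]
grip_width: 0.0152
gripper_force: 60.0
```

```bash
python3 -c "
from h import *
where()"
```

```text
t 18.25 s -90.9 y 0.1 h 32.2 F(bin) [ 1.04  0.47 -5.67] T [0.064 0.424 0.032] w 0.0152
```

Request:
drive_tool --motion '[{"jaw":-1,"tx":0.3,"ty":0,"tz":-0.07,"roll":0},{"jaw":-1,"tx":0.3,"ty":0,"tz":-0.07,"roll":0},{"jaw":-1,"tx":0.3,"ty":0,"tz":-0.07,"roll":0}]'

```text
time: 18.5
ee_pos: [0.5498, -0.0456, 0.1259]
orientation: [-0.076, 3.14, 0.0]
contact_force: [0.0, 0.4, -4.7]
grip_width: 0.0152
gripper_force: 60.0
```

```bash
python3 -c "
from h import *
feel(3)"
```

```text
t 18.65 s -100.5 y -0.0 h 31.6 F(bin) [-0.87  0.41 -4.03] T [0.058 0.633 0.007] w 0.0155
avg [-0.99  0.24 -4.58  0.05  0.64  0.03]
```

Request:
drive_tool --motion '[{"jaw":-1,"tx":0.29,"ty":0,"tz":-0.08,"roll":0},{"jaw":-1,"tx":0.29,"ty":0,"tz":-0.08,"roll":0},{"jaw":-1,"tx":0.29,"ty":0,"tz":-0.08,"roll":0},{"jaw":-1,"tx":0.29,"ty":0,"tz":-0.08,"roll":0},{"jaw":-1,"tx":0,"ty":0,"tz":0,"roll":0}]'

```text
time: 19.07
ee_pos: [0.5386, -0.0461, 0.1295]
orientation: [-0.076, 3.139, 0.0]
contact_force: [0.3, -0.6, -1.3]
grip_width: 0.0153
gripper_force: 60.0
```

```bash
python3 -c "
from h import *
feel(3)"
```

```text
t 19.22 s -111.2 y 0.1 h 32.5 F(bin) [ 1.08  0.87 -2.03] T [ 0.081  0.086 -0.034] w 0.0148
avg [ 1.16  0.35 -1.95  0.04  0.12  0.01]
```

Request:
drive_tool --motion '[{"jaw":-1,"tx":0.29,"ty":0,"tz":-0.05,"roll":0},{"jaw":-1,"tx":0.29,"ty":0,"tz":-0.05,"roll":0},{"jaw":-1,"tx":0.29,"ty":0,"tz":-0.05,"roll":0},{"jaw":-1,"tx":0,"ty":0,"tz":0,"roll":0},{"jaw":-1,"tx":0,"ty":0,"tz":0,"roll":0}]'

```text
time: 19.63
ee_pos: [0.5295, -0.0466, 0.1305]
orientation: [0.076, -3.141, -0.0]
contact_force: [-0.4, 0.2, -2.9]
grip_width: 0.0151
gripper_force: 60.0
```

Run:
```python
from h import *
feel(5)
im=get_image('top');cv2.imwrite('pics/t3.png',im)
a=cv2.resize(im[135:290,215:315],None,fx=3.8,fy=3.8,interpolation=cv2.INTER_CUBIC)
im=get_image('side');cv2.imwrite('pics/s6f.png',im)
b=cv2.resize(im[140:250,195:330],None,fx=3,fy=5.354,interpolation=cv2.INTER_CUBIC)
cv2.imwrite('pics/m6.png',cv2.convertScaleAbs(np.hstack([a,b[:a.shape[0]]]) if b.shape[0]>=a.shape[0] else a,alpha=1.4))
print(a.shape,b.shape)
```

```text
t 19.88 s -120.5 y 0.0 h 31.1 F(bin) [-0.05 -0.26 -2.02] T [0.043 0.093 0.047] w 0.0155
avg [ 0.27 -0.55 -1.78  0.02  0.09  0.01]
(589, 380, 3) (589, 405, 3)
```

Run:
```python
from fit import *
im=cv2.imread('pics/t3.png')
m=(im[...,2].astype(int)-im[...,0]>30)[155:225,240:290];print('\n'.join(''.join('#' if v else '.' for v in r) for r in m))
f=lambda L:(proj('top',BR@np.array(L)/1000+BE)[0]-[240,155]).round(1)
for L in [(-13,14,22),(-13,-14,22),(-39,14,22),(-65,14,22),(-26,0,40),(-107,14,47),(-107,-14,47),(-133,14,47)]: print(L,f(L))
```

```text
..................................................
..................................................
..................................................
..................................................
..................................................
.....................#####........................
....................########......................
...................##########.....................
..................############....................
..................#################...............
............########################..............
...........##########################.............
..........############################............
..........############################............
.........#############################............
.........#############################............
.........#############################............
..........###########......##########.............
..........###########......##########.............
...........#########.........#######..............
...........########.........#####.................
.............####..........##
[... 1981 characters left out ...]
.............................
..................................................
..................................................
..................................................
..................................................
..................................................
..................................................
..................................................
..................................................
..................................................
(-13, 14, 22) [14.3 15.6]
(-13, -14, 22) [27.8 14.9]
(-39, 14, 22) [15.1 27.1]
(-65, 14, 22) [16.  38.8]
(-26, 0, 40) [21.9 17.2]
(-107, 14, 47) [17.8 53.8]
(-107, -14, 47) [32.3 53.1]
(-133, 14, 47) [18.7 66.6]
```

Run:
```python
from fit import *
print(unproj('top',[(348,288),(412.5,278),(336,188),(402,180)],.055).round(3))
im=cv2.imread('pics/t3.png')
hsv=cv2.cvtColor(im,cv2.COLOR_BGR2HSV)
m=((im[...,2].astype(int)-im[...,0]>40)&(hsv[...,2]>60)).astype(np.uint8);m[:,:325]=0;m[:170]=0;m[300:]=0;m[:,420:]=0
c=max(cv2.findContours(m,0,1)[0],key=cv2.contourArea);q=cv2.approxPolyDP(c,4,True)[:,0];print(q.tolist(),unproj('top',q,.055).round(3).tolist())
where();go(.48,-.28,.2,.08)
```

```text
[[ 0.443 -0.208  0.055]
 [ 0.46  -0.342  0.055]
 [ 0.643 -0.19   0.055]
 [ 0.66  -0.329  0.055]]
[[337, 185], [348, 240], [388, 275], [403, 277], [395, 228], [406, 228], [413, 278], [400, 280], [414, 280], [399, 179], [405, 221], [401, 225], [394, 221], [344, 228], [338, 192], [343, 185]] [[0.649, -0.192, 0.055], [0.538, -0.211, 0.055], [0.467, -0.291, 0.055], [0.462, -0.322, 0.055], [0.561, -0.309, 0.055], [0.561, -0.333, 0.055], [0.46, -0.343, 0.055], [0.456, -0.316, 0.055], [0.456, -0.345, 0.055], [0.662, -0.323, 0.055], [0.575, -0.331, 0.055], [0.567, -0.322, 0.055], [0.575, -0.308, 0.055], [0.562, -0.204, 0.055], [0.635, -0.194, 0.055], [0.649, -0.205, 0.055]]
t 19.98 s -120.5 y 0.1 h 31.0 F(bin) [ 0.77 -0.09 -2.8 ] T [0.044 0.093 0.019] w 0.0156
ee [ 0.5298 -0.0465  0.1304] yaw 0.0484 roll -0.0316 then cm tx,ty,tz [  6.83 -22.87  -6.97]
```

Request:
drive_tool --motion '[{"jaw":-1,"tx":0.2,"ty":0,"tz":-0.6,"roll":0},{"jaw":-1,"tx":0.2,"ty":0,"tz":-1.0,"roll":0},{"jaw":-1,"tx":0.2,"ty":0,"tz":-1.2,"roll":0},{"jaw":-1,"tx":0,"ty":0,"tz":-1.4,"roll":0},{"jaw":-1,"tx":0,"ty":0,"tz":-1.4,"roll":0},{"jaw":-1,"tx":0,"ty":0,"tz":-1.0,"roll":0},{"jaw":-1,"tx":0,"ty":0,"tz":-0.4,"roll":0},{"jaw":-1,"tx":0,"ty":0,"tz":0,"roll":0}]'

```text
time: 20.65
ee_pos: [0.5243, -0.0469, 0.2019]
orientation: [-0.076, 3.138, -0.0]
contact_force: [0.2, -0.3, -2.2]
grip_width: 0.0155
gripper_force: 60.0
```

Request:
drive_tool --motion '[{"jaw":-1,"tx":0.4,"ty":-1.0,"tz":0,"roll":-0.008},{"jaw":-1,"tx":0.6,"ty":-2.0,"tz":0,"roll":-0.008},{"jaw":-1,"tx":0.7,"ty":-2.6,"tz":0,"roll":-0.008},{"jaw":-1,"tx":0.8,"ty":-2.8,"tz":0,"roll":-0.008},{"jaw":-1,"tx":0.8,"ty":-2.8,"tz":0,"roll":-0.008},{"jaw":-1,"tx":0.8,"ty":-2.8,"tz":0,"roll":0},{"jaw":-1,"tx":0.7,"ty":-2.6,"tz":0,"roll":0},{"jaw":-1,"tx":0.6,"ty":-2.4,"tz":0,"roll":0},{"jaw":-1,"tx":0.5,"ty":-1.7,"tz":0,"roll":0},{"jaw":-1,"tx":0.4,"ty":-1.0,"tz":0,"roll":0}]'

```text
time: 21.48
ee_pos: [0.4755, -0.2717, 0.1992]
orientation: [0.132, -3.136, 0.001]
contact_force: [-1.0, 1.0, -1.0]
grip_width: 0.0152
gripper_force: 60.0
```

Request:
drive_tool --motion '[{"jaw":-1,"tx":0,"ty":0,"tz":0,"roll":0},{"jaw":-1,"tx":0,"ty":0,"tz":0,"roll":0},{"jaw":-1,"tx":0,"ty":0,"tz":0,"roll":0}]'

```text
time: 21.73
ee_pos: [0.4781, -0.2662, 0.2002]
orientation: [-0.143, 3.138, 0.003]
contact_force: [-0.5, 0.3, -1.8]
grip_width: 0.0153
gripper_force: 60.0
```

Run:
```python
from h import *
feel(3);go(.478,-.269,.145,.09)
im=get_image('side');cv2.imwrite('pics/s7.png',im)
im=get_image('top');cv2.imwrite('pics/t7.png',im)
```

```text
t 21.88 s -198.7 y -217.1 h 82.7 F(bin) [-0.02  0.59 -1.16] T [0.071 0.108 0.046] w 0.015
avg [ 0.5  -0.06 -1.47  0.04  0.09  0.04]
ee [ 0.4783 -0.2664  0.2005] yaw 0.0913 roll 0.0013 then cm tx,ty,tz [ 0.05 -0.26  5.55]
```

Run:
```python
from fit import *
ee,M=toolT();A=T([0,0,0,.0913],np.radians(14))
for n,f in(('top','pics/t7.png'),('side','pics/s7.png')):
    im=cv2.imread(f);P=np.array([(13,13,16),(13,-13,16),(-13,13,16),(-13,-13,16)])-[-64.9,0,41.5]
    p=proj(n,(A@P.T).T/1000+ee);print(n,p.round().tolist())
    c=p.mean(0).round().astype(int);w=25
    b=im[c[1]-w:c[1]+w,c[0]-w:c[0]+w].astype(int)
    m=(b[...,2]-b[...,0]>40)&(b[...,1]*1.55<b[...,2]);print('\n'.join(''.join('#' if v else '.' for v in r) for r in m[::1]))
```

```text
top [[382.0, 233.0], [396.0, 232.0], [385.0, 247.0], [399.0, 246.0]]
..................................................
..................................................
..................................................
..................................................
..................................................
..................................................
..................................................
..................................................
..................................................
.............................#####................
..............##.##.........#######...............
...............######.....#.########..............
..............########.....#.#######..............
...........############..#.##########.............
.............##########...###########.............
...........#..##########...###########............
............############.############.............
............############..###########.............
............###########.....#####.###.............
............############...#.########.............
...........
[... 3438 characters left out ...]
.....................................
..................................................
..................................................
..................................................
..................................................
..................................................
..................................................
..................................................
..................................................
..................................................
..................................................
..................................................
..................................................
..................................................
```

Request:
drive_tool --motion '[{"jaw":-1,"tx":0,"ty":-0.1,"tz":0.8,"roll":0},{"jaw":-1,"tx":0,"ty":-0.1,"tz":1.3,"roll":0},{"jaw":-1,"tx":0,"ty":-0.06,"tz":1.4,"roll":0},{"jaw":-1,"tx":0,"ty":0,"tz":1.2,"roll":0},{"jaw":-1,"tx":0,"ty":0,"tz":0.8,"roll":0},{"jaw":-1,"tx":0,"ty":0,"tz":0,"roll":0}]'

```text
time: 22.48
ee_pos: [0.477, -0.2701, 0.1435]
orientation: [0.139, -3.135, -0.002]
contact_force: [-0.3, -0.0, -2.1]
grip_width: 0.0155
gripper_force: 60.0
```

Request:
drive_tool --motion '[{"jaw":-1,"tx":0,"ty":0,"tz":0,"roll":0},{"jaw":-1,"tx":0,"ty":0,"tz":0,"roll":0},{"jaw":-1,"tx":0,"ty":0,"tz":0,"roll":0}]' --force 8

```text
time: 22.73
ee_pos: [0.4785, -0.2707, 0.146]
orientation: [-0.139, 3.137, -0.001]
contact_force: [0.3, 0.0, -1.1]
grip_width: 0.0157
gripper_force: 8.0
```

```bash
cat > cup.py <<'E'
from fit import *
s=sense();print(s['time'],np.round(s['ee_pos'],4),np.round(s['contact_force'],2),np.round(s['ft_torque'],2),s['grip_width'])
im=get_image('top');c=(385,235)
b=im[c[1]-35:c[1]+55,c[0]-50:c[0]+35].astype(int)
m=(b[...,2]-b[...,0]>40)&(b[...,1]*1.55<b[...,2]);print('\n'.join(''.join('#' if v else '.' for v in r) for r in m[::2]))
cv2.imwrite('pics/t%d.png'%(100*s['time']),im);cv2.imwrite('pics/sd%d.png'%(100*s['time']),get_image('side'))
E
python3 cup.py
```

```text
22.7333 [ 0.4785 -0.2707  0.146 ] [ 0.34  0.04 -1.11] [0.09 0.09 0.01] 0.015693738314860477
.....................................................................................
.....................................................................................
.....................................................................................
.....................................................................................
.....................................................................................
.....................................................................................
.....................................................................................
.....................................................................................
.....................................................................................
.....................................................................................
.....................................................................................
..............................................................
[... 2161 characters left out ...]
............
.....................................................................................
.....................................................................................
.....................................................................................
.....................................................................................
.....................................................................................
.....................................................................................
.....................................................................................
.....................................................................................
```

Request:
drive_tool --motion '[{"jaw":-1,"tx":0,"ty":0,"tz":0,"roll":0},{"jaw":-1,"tx":0,"ty":0,"tz":0,"roll":0},{"jaw":-1,"tx":0,"ty":0,"tz":0,"roll":0},{"jaw":-1,"tx":0,"ty":0,"tz":0,"roll":0},{"jaw":-1,"tx":0,"ty":0,"tz":0,"roll":0}]' --force 3

```text
time: 23.25
ee_pos: [0.478, -0.2707, 0.1454]
orientation: [-0.139, 3.138, 0.0]
contact_force: [0.4, -0.2, -1.9]
grip_width: 0.0161
gripper_force: 3.0
```

```bash
python3 cup.py
```

```text
23.25 [ 0.478  -0.2707  0.1454] [ 0.43 -0.22 -1.93] [-0.   -0.05 -0.02] 0.0160613956352253
.....................................................................................
.....................................................................................
.....................................................................................
.....................................................................................
.....................................................................................
.....................................................................................
.....................................................................................
.....................................................................................
.....................................................................................
.....................................................................................
.....................................................................................
...............................................................
[... 2160 characters left out ...]
............
.....................................................................................
.....................................................................................
.....................................................................................
.....................................................................................
.....................................................................................
.....................................................................................
.....................................................................................
.....................................................................................
```

Request:
drive_tool --motion '[{"jaw":-1,"tx":0,"ty":0,"tz":0,"roll":0},{"jaw":-1,"tx":0,"ty":0,"tz":-1,"roll":0},{"jaw":-1,"tx":0,"ty":0,"tz":-2,"roll":0},{"jaw":-1,"tx":0,"ty":0,"tz":-3,"roll":0},{"jaw":-1,"tx":0,"ty":0,"tz":-3,"roll":0},{"jaw":-1,"tx":0,"ty":0,"tz":-2,"roll":0},{"jaw":-1,"tx":0,"ty":0,"tz":-1,"roll":0}]' --force 40

```text
time: 23.93
ee_pos: [0.4793, -0.2709, 0.2689]
orientation: [-0.139, 3.134, -0.003]
contact_force: [0.1, -0.2, -0.8]
grip_width: 0.0157
gripper_force: 40.0
```

```bash
python3 cup.py
python3 - <<'E'
import cv2,glob,os
fs=sorted(glob.glob('pics/sd*.png'),key=os.path.getmtime);im=cv2.imread(fs[-1]);print(fs[-1])
b=im[200:350,200:380].astype(int);m=(b[...,2]-b[...,0]>40)&(b[...,1]*1.6<b[...,2])
print('\n'.join(''.join('#' if v else '.' for v in r) for r in m[::3,::2]))
E
```

```text
23.9333 [ 0.4793 -0.2709  0.2689] [ 0.14 -0.23 -0.83] [-0.01 -0.02  0.03] 0.015738170072091818
.....................................................................................
.....................................................................................
.....................................................................................
.....................................................................................
.....................................................................................
.....................................................................................
.....................................................................................
.....................................................................................
.....................................................................................
.....................................................................................
.....................................................................................
...........................................................
[... 6730 characters left out ...]
...............................................................
..........................................................................................
..........................................................................................
..........................................................................................
..........................................................................................
..........................................................................................
..........................................................................................
..........................................................................................
```

Request:
drive_tool --motion '[{"jaw":-1,"tx":0,"ty":1.5,"tz":0,"roll":0.057},{"jaw":-1,"tx":0,"ty":2.5,"tz":0,"roll":0.057},{"jaw":-1,"tx":-0.3,"ty":3.5,"tz":0,"roll":0.057},{"jaw":-1,"tx":-0.4,"ty":4,"tz":0,"roll":0},{"jaw":-1,"tx":-0.4,"ty":4,"tz":0,"roll":0},{"jaw":-1,"tx":-0.4,"ty":4,"tz":0,"roll":0},{"jaw":-1,"tx":-0.4,"ty":4,"tz":0,"roll":0},{"jaw":-1,"tx":-0.4,"ty":4,"tz":0,"roll":0},{"jaw":-1,"tx":-0.4,"ty":4,"tz":0,"roll":0},{"jaw":-1,"tx":-0.4,"ty":4,"tz":0,"roll":0}]' --force 60

```text
time: 24.87
ee_pos: [0.5298, 0.0825, 0.2638]
orientation: [-0.129, -3.136, 0.002]
contact_force: [1.3, 0.4, -1.8]
grip_width: 0.0154
gripper_force: 60.0
```

Request:
drive_tool --motion '[{"jaw":-1,"tx":-0.4,"ty":4,"tz":0,"roll":0},{"jaw":-1,"tx":-0.4,"ty":4,"tz":0,"roll":0},{"jaw":-1,"tx":-0.4,"ty":4,"tz":0,"roll":0},{"jaw":-1,"tx":-0.4,"ty":2.5,"tz":0,"roll":0},{"jaw":-1,"tx":0,"ty":1.5,"tz":0,"roll":0},{"jaw":-1,"tx":0,"ty":0,"tz":0,"roll":0},{"jaw":-1,"tx":0,"ty":0,"tz":0,"roll":0}]'

```text
time: 25.45
ee_pos: [0.5592, 0.2379, 0.2641]
orientation: [-0.129, -3.137, 0.004]
contact_force: [0.6, -0.7, -1.6]
grip_width: 0.0157
gripper_force: 60.0
```

Run:
```python
from fit import *
s=sense();print(s['time'],s['contact_force'],s['grip_width']);go(.572,.253,.125,-.081)
ee,M=toolT()
im=get_image('side')
for pd in (45,55,65,75):
    A=T([0,0,0,-.081],np.radians(pd));L=np.array([(30,-30,31),(30,30,31),(-30,-30,31),(30,0,0),(-30,-30,0),(-116.6,0,71)])-[-64.9,0,41.5]
    print(pd,proj('side',(A@L.T).T/1000+ee).round().tolist())
c=proj('side',ee)[0].astype(int);print(c)
cv2.imwrite('pics/s8.png',cv2.resize(im[max(0,c[1]-50):c[1]+60,max(0,c[0]-60):c[0]+70],None,fx=5,fy=5,interpolation=cv2.INTER_CUBIC))
```

```text
25.45 [ 0.59755877 -0.74303944 -1.62342854] 0.01574764148865206
ee [0.5592 0.2379 0.2641] yaw -0.0821 roll -0.0011 then cm tx,ty,tz [-1.19  1.65 13.9 ]
45 [[220.0, 114.0], [213.0, 105.0], [202.0, 101.0], [208.0, 119.0], [194.0, 111.0], [181.0, 63.0]]
55 [[214.0, 118.0], [208.0, 109.0], [199.0, 102.0], [202.0, 122.0], [190.0, 111.0], [185.0, 62.0]]
65 [[209.0, 122.0], [202.0, 112.0], [197.0, 104.0], [195.0, 124.0], [186.0, 111.0], [190.0, 61.0]]
75 [[203.0, 125.0], [196.0, 115.0], [194.0, 104.0], [188.0, 125.0], [182.0, 109.0], [194.0, 61.0]]
[190  85]
```

View pics/s8.png

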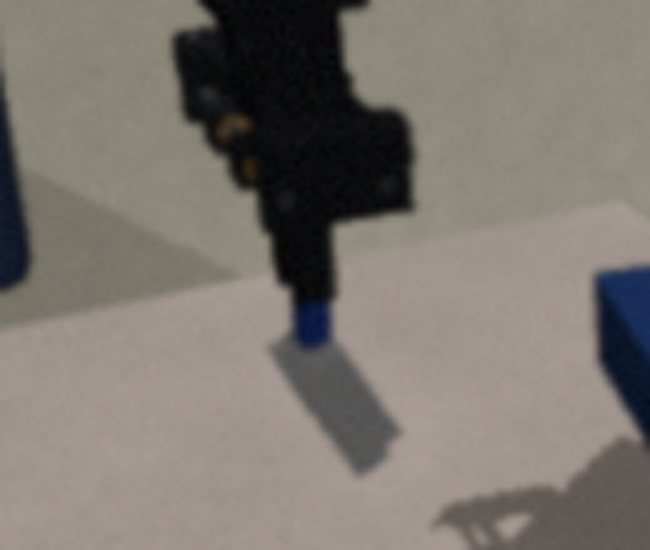

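Request:
drive_tool --motion '[{"jaw":-1,"tx":-0.2,"ty":0.6,"tz":3,"roll":0},{"jaw":-1,"tx":-0.2,"ty":0.6,"tz":3.5,"roll":0},{"jaw":-1,"tx":-0.1,"ty":0.4,"tz":3.5,"roll":0},{"jaw":-1,"tx":0,"ty":0,"tz":2.5,"roll":0},{"jaw":-1,"tx":0,"ty":0,"tz":1.4,"roll":0},{"jaw":-1,"tx":0,"ty":0,"tz":0,"roll":0},{"jaw":-1,"tx":0,"ty":0,"tz":0,"roll":0}]'

```text
time: 26.08
ee_pos: [0.5663, 0.2518, 0.126]
orientation: [-0.134, -3.137, 0.004]
contact_force: [1.4, -0.4, -2.0]
grip_width: 0.0157
gripper_force: 60.0
```

Run:
```python
from h import *
s=sense();print(s['contact_force'],s['ft_torque']);go(.565,.253,.125,-.081)
```

```text
[ 1.4097691  -0.39109918 -1.99519053] [ 0.01308843 -0.04218521 -0.00351642]
ee [0.5663 0.2518 0.126 ] yaw -0.0854 roll -0.0044 then cm tx,ty,tz [0.14 0.11 0.1 ]
```

Request:
drive_tool --motion '[{"jaw":-1,"tx":0,"ty":0,"tz":1.0,"roll":0},{"jaw":-1,"tx":0.1,"ty":0,"tz":0.7,"roll":0},{"jaw":-1,"tx":0.4,"ty":0,"tz":0.3,"roll":0},{"jaw":-1,"tx":0.7,"ty":0,"tz":0.2,"roll":0},{"jaw":-1,"tx":0.7,"ty":0,"tz":0.2,"roll":0},{"jaw":-1,"tx":0.7,"ty":0,"tz":0.2,"roll":0}]' --force 5

```text
time: 26.58
ee_pos: [0.5402, 0.2568, 0.1008]
orientation: [0.13, 3.138, 0.001]
contact_force: [1.4, 0.0, 0.1]
grip_width: 0.016
gripper_force: 5.0
```

```bash
cat > pit.py <<'E'
from fit import *
s=sense();print(s['time'],np.round(s['ee_pos'],4),np.round(s['contact_force'],2),np.round(s['ft_torque'],2),s['grip_width'])
im=get_image('side');ee=np.array(s['ee_pos']);c=proj('side',ee)[0].astype(int)
g=im[c[1]-10:c[1]+62,c[0]-30:c[0]+55].astype(int)
v=g.sum(2)/3;chroma=g.max(2)-g.min(2)
# classes: B blue handle, # gray aluminium, ' ' dark, . desk
print('crop origin',c-[30,10])
blue=(g[...,0]-g[...,2]>40)
for i in range(0,72,2):print(''.join('B' if blue[i,j] else ' ' if v[i,j]<45 else '#' if v[i,j]<125 else '.' for j in range(85)))
for pd in (0,15,30,45,60):
    A=T([0,0,0,-.081],np.radians(pd));L=np.array([(30,-30,31),(-30,-30,31),(30,-30,0),(-30,-30,0)])-[-64.9,0,41.5]
    print(pd,(proj('side',(A@L.T).T/1000+ee)-c+[30,10]).round().tolist())
E
python3 pit.py
```

```text
26.5833 [0.5402 0.2568 0.1008] [1.4  0.02 0.05] [-0.05 -0.2  -0.04] 0.016039184642167765
crop origin [157 133]
.................##                              ##.....................#####........
..................####                           ##..................################
.....................##                           #................##################
.....................##                          ##..............####################
......................#                 #######................######################
......................##            ##..............#################################
.......................###          #......##########################################
.........................##         #################################################
...........................##        ############....################################
............................##        ########.......################################
.............................### BBBBB##########..###################################
..............................### BBBB#####
[... 1705 characters left out ...]
#........................................................
###########################..........................................................
#######################..............................................................
#####################................................................................
#################................................................................####
0 [[69.0, 12.0], [46.0, 16.0], [69.0, 22.0], [48.0, 27.0]]
15 [[67.0, 20.0], [45.0, 20.0], [65.0, 30.0], [43.0, 30.0]]
30 [[63.0, 28.0], [43.0, 22.0], [58.0, 38.0], [39.0, 32.0]]
45 [[57.0, 35.0], [41.0, 25.0], [50.0, 44.0], [33.0, 34.0]]
60 [[50.0, 41.0], [38.0, 27.0], [41.0, 48.0], [28.0, 34.0]]
```

Request:
drive_tool --motion '[{"jaw":-1,"tx":0.7,"ty":0,"tz":0.3,"roll":0},{"jaw":-1,"tx":0.7,"ty":0,"tz":0.35,"roll":0},{"jaw":-1,"tx":0.6,"ty":0,"tz":0.4,"roll":0},{"jaw":-1,"tx":0.6,"ty":0,"tz":0.45,"roll":0},{"jaw":-1,"tx":0.6,"ty":0,"tz":0.5,"roll":0},{"jaw":-1,"tx":0.5,"ty":0,"tz":0.5,"roll":0},{"jaw":-1,"tx":0,"ty":0,"tz":0,"roll":0}]'

```text
time: 27.22
ee_pos: [0.5013, 0.2599, 0.0741]
orientation: [-0.127, -3.136, 0.002]
contact_force: [-0.8, 0.7, -0.1]
grip_width: 0.0161
gripper_force: 5.0
```

```bash
python3 pit.py
```

```text
27.2167 [0.5013 0.2599 0.0741] [-0.84  0.65 -0.12] [0.05 0.08 0.  ] 0.016123517241659422
crop origin [143 145]
............##BBBB                               ##............######################
.............##BBB                               ##....##..#.########################
...............###BBB                             ###################################
..................##                              ###################################
....................##                        #######################################
......................#               ##########...##################################
......................#####           ###############################################
...........................#          BBB##################################      ####
............................##        BBBBB######################                 ###
.............................#        BBBB##################                       ##
.............................####...###  ##################                         #
...............................######  ####
[... 1705 characters left out ...]
.........................................................
##############.......................................................................
###########..........................................................................
#######..............................................................................
####.................................................................................
0 [[69.0, 11.0], [47.0, 16.0], [70.0, 21.0], [48.0, 26.0]]
15 [[68.0, 20.0], [46.0, 19.0], [66.0, 30.0], [44.0, 30.0]]
30 [[64.0, 28.0], [44.0, 22.0], [59.0, 37.0], [39.0, 32.0]]
45 [[58.0, 35.0], [41.0, 25.0], [51.0, 43.0], [34.0, 34.0]]
60 [[51.0, 40.0], [38.0, 27.0], [42.0, 47.0], [29.0, 34.0]]
```

Request:
drive_tool --motion '[{"jaw":-1,"tx":0.45,"ty":0,"tz":0.5,"roll":0},{"jaw":-1,"tx":0.45,"ty":0,"tz":0.55,"roll":0},{"jaw":-1,"tx":0.4,"ty":0,"tz":0.55,"roll":0},{"jaw":-1,"tx":0.3,"ty":0,"tz":0.5,"roll":0},{"jaw":-1,"tx":0.25,"ty":0,"tz":0.4,"roll":0},{"jaw":-1,"tx":0.15,"ty":0,"tz":0.3,"roll":0},{"jaw":-1,"tx":0,"ty":0,"tz":0,"roll":0},{"jaw":-1,"tx":0,"ty":0,"tz":0,"roll":0}]' --force 3

```text
time: 27.93
ee_pos: [0.4832, 0.2614, 0.0472]
orientation: [-0.129, -3.138, 0.001]
contact_force: [-1.0, -0.0, -2.1]
grip_width: 0.0163
gripper_force: 3.0
```

```bash
python3 pit.py
```

```text
27.9333 [0.4832 0.2614 0.0472] [-0.96 -0.05 -2.1 ] [ 0.01  0.05 -0.05] 0.016315719096221242
crop origin [138 155]
................#                               #####################################
.................#                              #####################################
.........##BB#######                            ################################     
........##BBBBBBBBBB                             #####################               
........##BBBBBBBBBB                            ###############                      
..........#####BBBBBB                     #####################                      
................#####                BBBBBB######################                    
.....................#####           BBBBBB#######################                   
................#######              BBBBBB ########################                 
.......#######                             ##########################                
.....##                                     #########################                
......#                                 
[... 1708 characters left out ...]
.........................................................
.....................................................................................
.....................................................................................
.....................................................................................
.....................................................................................
0 [[68.0, 12.0], [46.0, 17.0], [69.0, 21.0], [48.0, 26.0]]
15 [[67.0, 20.0], [45.0, 20.0], [65.0, 30.0], [44.0, 30.0]]
30 [[63.0, 27.0], [43.0, 22.0], [59.0, 37.0], [39.0, 32.0]]
45 [[58.0, 34.0], [41.0, 25.0], [51.0, 43.0], [34.0, 34.0]]
60 [[51.0, 40.0], [38.0, 27.0], [42.0, 47.0], [28.0, 34.0]]
```

Request:
drive_tool --motion '[{"jaw":-1,"tx":0,"ty":0,"tz":0.15,"roll":0},{"jaw":0,"tx":0,"ty":0,"tz":0,"roll":0},{"jaw":0,"tx":0,"ty":0,"tz":0,"roll":0},{"jaw":0.5,"tx":0,"ty":0,"tz":0,"roll":0},{"jaw":0.5,"tx":0,"ty":0,"tz":0,"roll":0},{"jaw":0.5,"tx":0,"ty":0,"tz":0,"roll":0},{"jaw":0.5,"tx":0,"ty":0,"tz":0,"roll":0}]'

```text
time: 28.57
ee_pos: [0.4836, 0.2615, 0.046]
orientation: [0.13, 3.139, 0.0]
contact_force: [-0.3, -0.4, 0.0]
grip_width: 0.0538
gripper_force: 0.0
```

Request:
drive_tool --motion '[{"jaw":0.5,"tx":0,"ty":0,"tz":-1,"roll":0},{"jaw":0.5,"tx":0,"ty":0,"tz":-3,"roll":0},{"jaw":0.5,"tx":0,"ty":0,"tz":-4,"roll":0},{"jaw":0.5,"tx":0,"ty":0,"tz":-4,"roll":0},{"jaw":0.5,"tx":0,"ty":0,"tz":-4,"roll":0},{"jaw":0.5,"tx":0,"ty":0,"tz":0,"roll":0},{"jaw":0.5,"tx":0,"ty":0,"tz":0,"roll":0},{"jaw":0.5,"tx":0,"ty":0,"tz":0,"roll":0}]'

```text
time: 29.23
ee_pos: [0.4833, 0.2609, 0.2062]
orientation: [0.13, 3.139, -0.001]
contact_force: [-0.4, -0.6, -0.7]
grip_width: 0.0658
gripper_force: 0.0
```

```bash
python3 - <<'E'
from fit import *
s=sense();print(s['time'],s['ee_pos'],s['contact_force'],s['grip_width'])
im=get_image('side');g=im[150:205,130:235].astype(int);v=g.sum(2)/3;blue=(g[...,0]-g[...,2]>40)
for i in range(0,55,2):print(''.join('B' if blue[i,j] else ' ' if v[i,j]<45 else '#' if v[i,j]<125 else '.' for j in range(105)))
A=T([0,0,0,-.081],0);L=np.array([(30,-30,31),(-30,-30,31),(30,-30,0),(-30,-30,0),(-116.6,0,71)])-[-64.9,0,41.5]
print((proj('side',(A@L.T).T/1000+[.4832,.2614,.0445])-[130,150]).round().tolist())
t=get_image('top')
m=((t[...,2].astype(int)-t[...,0]>30)[155:225,240:290]);print('\n'.join(''.join('#' if x else '.' for x in r) for r in m[::2]))
E
python3 cup.py
```

```text
29.2333 [0.48327579 0.26094169 0.20615388] [-0.41930945 -0.55343208 -0.66755918] 0.06583776775444197
.........................................................################################################
.........................................................################################################
............................................................#############################################
..........................................................#########.#####################################
..................#####........................................##########################################
.................#BBBBBBBBB###..........................###########################           ###########
................#BBBBBBBBBBBBBBBB#####...........########################                      ##########
.................#BBBBBBBBBBBBBBBBBBBBBB######...######################                          ########
....................######BBBBBBBBBBBBBBBBBBBBBB########################                          ####...
............................######BBBBBBBBBBB
[... 7085 characters left out ...]
............
..................###########.....############.......................................
.................###########.........###.###.........................................
.....................######..........................................................
.....................................................................................
.....................................................................................
.....................................................................................
.....................................................................................
.....................................................................................
```

```bash
python3 -c "
from station import *
print(sign_off())"
```

```text
the job is handed in; nothing more can be done
None
```

The job is handed in at about 29 s of the 72 s. The last top and side pictures show four balls in the box's empty compartment, four left in the bin, and the scoop flat on its mat and released. The rim bore on the blade at roughly 3–4 N. The strike itself and the bystanders (loupe, jar, album) were not checked directly, and `sign_off()` returned no verdict.

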